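# Set up a trophy lot for its record photograph

## Robot

A 7-joint arm with a two-finger parallel gripper is mounted at the origin on the work surface. World frame = base frame: x ahead of the robot, y to its left, z up, the work surface at z = 0. Lengths are in m, angles in degrees, forces in N, time in s.
With the tool pointing down it reaches from about 0.35 to 0.9 m from the base axis. Payload 8.1 kg.
Tool frame: the origin (TCP) lies between the finger pads; the fingertips stand 19 mm ahead of it and the grasp point (between the pads) is the TCP; y points along the fingers, x is the direction in which the jaws open and shut, and the axes are right-handed (so a half turn about y gives the same grasp; the last joint's range is limited). The gripper opens to 92 mm and grips with 3 to 60 N. Pads are 19 mm wide; open, the fingers measure 130 mm over their backs; the gripper's body (75 mm by 190 mm) begins 47 mm behind the grasp point.
Start: joints at [60.871, 24.895, 1.432, 90.138, -0.665, 64.973, -4.303], TCP at [0.247, -0.574, 0.246] pointing down, gripper open.
Joint ranges: [-149.89, 149.89], [-25.12, 119.58], [-72.63, 75.52], [4.76, 147.25], [-75.54, 255.54], [6.69, 114.76], [-157.13, 157.13]. Speed limits (degrees/s): [127.2, 127.2, 172.46, 172.46, 180, 180, 180].

## Interface

Orientations are given as a 3x3 rotation matrix whose columns are the frame's x, y, z axes.
In Python, from bench import observe, viewer, workorder, models gives the robot as it stands.
- The arm moves only by the tool jog_arm, never from a script. Its argument "rows" is one flat list of numbers, 5 for each row, row after row: the gripper's target within -1 to 1 (fully open at 1, half-way at 0, shut at -1), then the shift along the tool's x, y, z in cm, then the turn about the tool's y in degrees. In form: [jaw, x, y, z, twist, jaw, x, y, z, twist, ...]. A call has 1 to 5 rows; each row shifts and turns the pose as measured when the row begins, along the tool's axes as they then stand; what a row does not reach is not made up. A row lasts 1/8 s, in which the tool goes at most 62.5 mm and 10.7 degrees, less where a joint would pass 70% of its speed; a pose out of reach is approached as far as the arm can. A call is refused whole if a number of a shift passes 6.25 or a number of a turn 10.7, either way. A call with a gripper value outside its range is refused whole. The fingers move at their own pace and stop on an object; "squeeze" is the grip in N (left out, the last holds). Time passes only in rows, so rows that do not move let the fingers close. It gives the time, the measured TCP pose, the force and the opening at its end, in the units of the state.
- observe(): the state, without advancing time (a new reading comes with each control period).
- viewer.grab_frame(name): name is "scene" or "top" or "wrist"; returns a dict with "frame" (420x560x3 uint8, red, green, blue), "vfov" (degrees; the focal length in pixels is half the picture's height over the tangent of half this angle, whatever the lens; pixels are square), "cx", "cy" (the principal point, pixels), "k1" (the pictures are not rectified: a ray, as slopes to the right and down, at radius r is drawn at 1 + k1 r^2 times it, then the intrinsics apply), "rvec" (rotation vector, rad) and "tvec" (3), from world to camera coordinates, as OpenCV has them. Camera axes: x right, y down, z forward; pixel columns grow to the right and rows downward; lengths in m; the calibration is good to about 2 mm. A picture is of the moment at which its call begins. There is no depth.
- workorder.job_done(): hands the job in, once; it reports no verdict.
Trained networks look in a picture, given as the dict that the camera call returned (one of the last four; its "shot" number tells which), for a name from the list of things; names that differ only in an ending like _2 or _b are one class to them, and where a whole thing is asked for, a point or a joint stands for the part that bears it (a point fixed in the world has none). Each returns a list of dicts, best first, with "conf" (0 to 1); they miss things now and then, are a little off and sometimes report something else, mostly with a low value. They report only what shows in the picture. A call takes as long as a camera call. They do not tell look-alikes from the thing itself.
- models.look_for(picture, target): "rect" ([left, top, right, bottom] in pixels, round what is visible of it).
The state is a dict: "clock": time; "joint_positions": joint angles; "qvel": joint speeds; "tau": joint torques, N m; "tool_pos": TCP position; "tcp_rot": TCP orientation; "contact_force": force on the tool from outside, world axes, zero at the start; "moment": the same for the moment, N m; "grip_width": finger opening in m.
Only numpy, scipy, OpenCV 4.12 (cv2) and the standard library are available. Lean on these libraries where they do the work, as an engineer would, in place of code of your own. Each camera call takes 0.05 s, during which the arm holds its last target. There are 200 camera calls.

## Task

Set up this lot on the grey board for its record photograph, taken from the robot's side: the wooden base centred on the round riser with the cup centred on top of it, the marble award centred on the square riser, the medal case flat on the board midway between the two risers and in line with them, and the scale bar flat on the board in front of the case and centred on it, with a clear gap between the two. Square everything up with the board's front edge (cup handles to left and right, the award's broad face, the case's and the bar's long sides parallel to the edge). Set the cup and the award down gently, let neither tip over at any time, and leave the tape roll and the mouse where they are.

Things in the scene. Friction and masses are not known exactly. Their poses are not given: they have to be found in the camera images.
- board: Flat grey photography board fixed on the table, 240 (x) by 340 (y) by 8 mm thick, white corner crosses, aluminium strip along its front edge (the one nearest the robot). Origin: centre of the underside; x points from front edge to back, y left along the front edge, z up; top at z = 8 mm. Yaw up to 9 degrees. The two risers are stuck to it.
- riser_round: Round white riser (low disc), 90 mm diameter, 20 mm high, stuck on the board's top 30 mm behind the board's centre and 115 mm to its left or right (which side varies). Origin: centre of its underside (on the board's top), so its top is 20 mm above the origin.
- riser_square: Square white riser (block), 90 by 90 mm, 40 mm high, stuck on the board, squared with it, 30 mm behind the board's centre and 115 mm to the other side from the round riser. Origin: centre of its underside (on the board's top); its top is 40 mm above the origin.
- base: The cup's loose base: turned dark wooden disc with a steel band, 62 mm diameter up to 24 mm height, then bevelled to a flat top of 58 mm diameter at 30 mm. About 0.12 kg. Origin: centre of its underside; z up. Starts on the table.
- cup: Two-handled silver prize cup, 100 mm high: foot 42 mm diameter, thin stem, open bowl 58 mm diameter at 60 mm height, 62 mm at the rim. Ear handles reach 52 mm from the axis along +y and -y, at 52 to 98 mm height; grip the bowl's outside along its x. About 0.22 kg. Origin: centre of the foot's underside, z up. Starts upright on the table, its x within 20 degrees of the robot's x.
- award: Upright award: pale marble tablet with arched top, 24 mm thick (x), 50 mm wide (y), from 18 to 110 mm height, on a black foot 44 (x) by 70 (y) by 18 mm; brass disc on the -x face. About 0.35 kg. Origin: centre of the foot's underside; z up. Starts upright on the table, its x within 20 degrees of the robot's x.
- case: Closed flat blue medal case with a brass seam and clasp, 60 (its x) by 90 (its y) by 28 mm high. About 0.15 kg. Origin: centre of its underside; z up, clasp side to -x. Starts flat on the table, its x within 20 degrees of the robot's x.
- scale_bar: Photographic scale bar with five black and white bands, 20 (its x) by 120 (its y) by 10 mm thick. About 60 g. Origin: centre of its underside; z up. Starts flat on the table, its x within 20 degrees of the robot's x.
- tape: Bystander: beige roll with cardboard core (packing tape) lying flat, 86 mm diameter, 40 mm high, 66 mm hole. Loose; starts in the same rows as the things of the lot. Origin: centre of its underside.
- mouse: Bystander: black computer mouse, 100 mm long (its x), 58 mm wide, 29 mm high, loose, between the robot and the board. Origin: centre of its underside.
There are look-alikes about, which are no part of the job. There is more than one size of the scale_bar; the one meant has the size given above.

How it is judged (in metres and radians):
At the end, for the whole second after the job is handed in: Centred: base on round riser and award on square riser to 12 mm, cup on base to 10 mm, case midway between the risers to 14 mm, bar on the board 55-138 mm in front of the risers' line, within 20 mm of its middle. Square to 0.2 rad (bar 0.15), upright to 0.1 rad, at rest (horizontal distance between base and riser_round below 0.012 m and z of base in the frame of board between 0.025 and 0.031 m and horizontal distance between cup and base below 0.01 m and z of cup in the frame of board between 0.055 and 0.061 m and angle between the y axis of each of cup, award, case and the y axis of board, either way round below 0.2 rad and horizontal distance between award and riser_square below 0.012 m and z of award in the frame of board between 0.045 and 0.051 m and x of case in the frame of board between 0.015 and 0.045 m and y of case in the frame of board between -0.014 and 0.014 m and z of case in the frame of board between 0.005 and 0.011 m and x of scale_bar in the frame of board between -0.108 and -0.025 m and y of scale_bar in the frame of board between -0.02 and 0.02 m and z of scale_bar in the frame of board between 0.005 and 0.011 m and angle between the y axis of scale_bar and the y axis of board, either way round below 0.15 rad and angle between each of base, cup, award, case, scale_bar's own z axis and vertical below 0.1 rad and linear speed of each of base, cup, award, case, scale_bar below 0.02 m/s); the robot touches nothing.
It fails at once if the tape roll or the mouse was moved by more than 30 mm (distance of any of tape, mouse from where it was at the start of the episode above 0.03 m).
It fails at once if the cup or the award was tipped over (more than 0.6 rad) (angle between any of cup, award's own z axis and vertical above 0.6 rad).
It fails at once if the cup (on its base) or the award (on its riser) was slammed or pressed down with more than 45 N (contact force between cup and base above 45 N or contact force between award and riser_square above 45 N).
It also fails if it takes over 152 s, if anything falls off the work surface, if the arm or the gripper's body presses on something with over 40 N, if the wrist force passes 120 N, or if a joint passes its speed limit or range.

## Working session

There is one attempt and no reset: what is moved stays moved. The work goes in short steps, Python scripts to look and compute and a tool call to move; the robot and the scene stay as the last step left them, time stands still between calls to the robot, and variables do not carry over. Pictures are saved under pics/ and viewed, about 12 in all and at most 16, crops included, and the job is handed in when it is done.

Besides the shell and the picture viewer there is one more tool, called after ">>>" as a command line: name --argument value ..., lists and objects as JSON in quotes. jog_arm: Moves the arm, as the interface text tells. Its arguments: {"type":"object","properties":{"rows":{"type":"array"},"squeeze":{"type":"number"}},"required":["rows"]}

```bash
ls; mkdir -p pics; cat > h.py <<'E'
import numpy as np, cv2
from bench import observe, viewer, workorder, models
def cam(p):
    f=p["frame"].shape[0]/2/np.tan(np.radians(p["vfov"]/2)); R=cv2.Rodrigues(np.array(p["rvec"],float))[0]
    return f,R,np.array(p["tvec"],float)
def proj(p,X):
    f,R,t=cam(p); c=np.atleast_2d(X)@R.T+t; s=c[:,:2]/c[:,2:]; s=s*(1+p["k1"]*(s**2).sum(1,keepdims=True))
    return s*f+[p["cx"],p["cy"]]
def ray(p,uv,z):
    f,R,t=cam(p); d=(np.atleast_2d(uv).astype(float)-[p["cx"],p["cy"]])/f; s=d.copy()
    for _ in range(20): s=d/(1+p["k1"]*(s**2).sum(1,keepdims=True))
    w=np.c_[s,np.ones(len(s))]@R; o=-R.T@t
    return o+w*((z-o[2])/w[:,2])[:,None]
def save(p,n,crop=None,k=1):
    im=p["frame"][...,::-1]
    if crop: l,t,r,b=crop; im=im[t:b,l:r]
    cv2.imwrite("pics/"+n,cv2.resize(np.ascontiguousarray(im),None,fx=k,fy=k,interpolation=cv2.INTER_CUBIC))
E
python3 - <<'E'
from h import *
s=observe(); print({k:np.round(v,3).tolist() for k,v in s.items()})
for n in ["top","scene"]:
    p=viewer.grab_frame(n); save(p,n+"0.png",k=1.42); print(n,p["vfov"],p["k1"],-cam(p)[1].T@cam(p)[2])
    for t in "board riser_round riser_square base cup award case scale_bar tape mouse".split():
        print(t,[(np.round(d["rect"]).astype(int).tolist(),round(d["conf"],2)) for d in models.look_for(p,t)][:4])
E
```

```text
pics
{'clock': 0.0, 'joint_positions': [60.87, 24.935, 1.431, 90.187, -0.664, 64.972, -4.302], 'qvel': [0.12, -0.05, -0.108, 0.017, -0.133, 0.082, -0.002], 'tau': [0.0, -66.786, 0.985, -31.446, -0.061, 0.043, 0.0], 'tool_pos': [0.246, -0.574, 0.245], 'tcp_rot': [[0.395, -0.001, 0.919], [-0.919, 0.001, 0.395], [-0.001, -1.0, -0.0]], 'contact_force': [-0.573, -0.504, 0.953], 'moment': [-0.023, -0.001, 0.012], 'grip_width': 0.092}
top 57.86466552311242 -0.08947833718113636 [0.28152193 0.0044613  1.02098007]
board [([212, 122, 343, 219], 0.88)]
riser_round [([217, 146, 250, 181], 0.6)]
riser_square [([299, 128, 332, 169], 0.62)]
base [([102, 211, 129, 233], 0.84)]
cup [([380, 226, 412, 250], 0.96)]
award [([148, 248, 191, 261], 0.4)]
case [([419, 185, 455, 216], 0.61)]
scale_bar [([147, 247, 193, 258], 0.8), ([205, 257, 238, 264], 0.6), ([102, 212, 131, 234], 0.38)]
tape [([148, 179, 182, 215], 0.85)]
mouse [([269, 223, 307, 249], 0.84)]
scene 52.65067193880007 -0.12236464391429228 [ 1.14508489 -0.6563452   0.87090597]
board [([242, 199, 381, 308], 0.76), ([272, 243, 321, 293], 0.57), ([332, 209, 363, 236], 0.24)]
riser_round [([331, 209, 363, 238], 0.65)]
riser_square [([271, 246, 320, 291], 0.71)]
base [([368, 154, 390, 168], 0.54)]
cup [([161, 221, 200, 258], 0.61), ([313, 159, 345, 178], 0.59)]
award [([205, 261, 235, 303], 0.86)]
case []
scale_bar [([290, 153, 311, 159], 0.6), ([311, 159, 346, 175], 0.47), ([287, 175, 309, 186], 0.42)]
tape [([352, 170, 381, 194], 0.72)]
mouse [([248, 199, 283, 223], 0.73)]
```

View pictures.

View pics/top0.png

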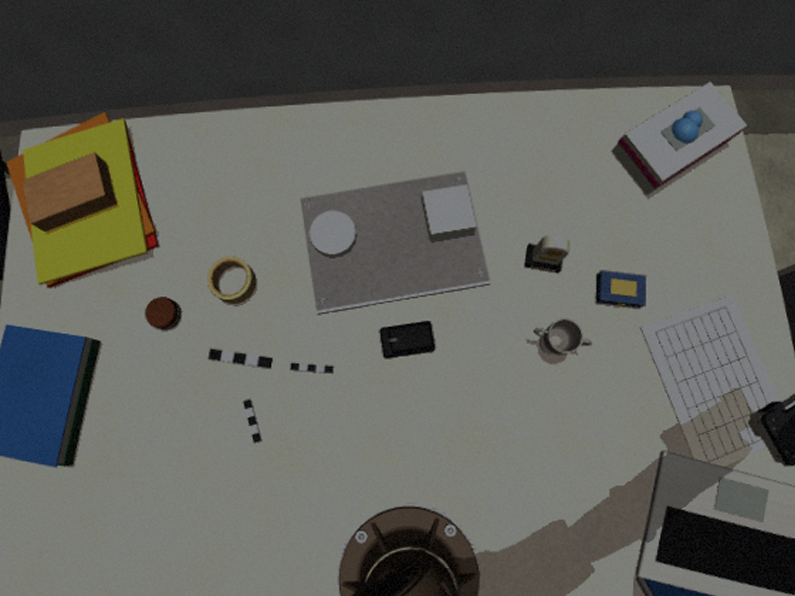

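View pics/scene0.png

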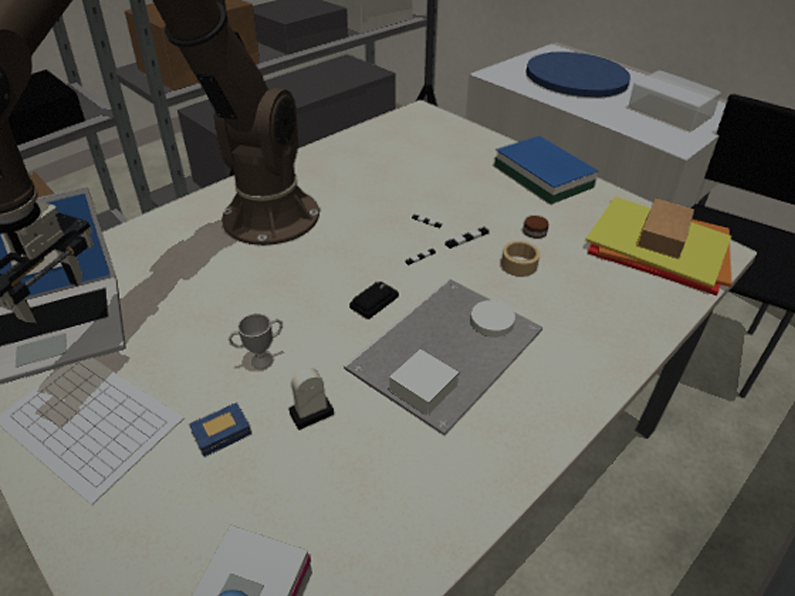

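```bash
python3 - <<'E'
from h import *
p=viewer.grab_frame("top"); k=1.42
im=cv2.resize(p["frame"],None,fx=4,fy=4,interpolation=cv2.INTER_CUBIC)
hsv=cv2.cvtColor(im,cv2.COLOR_RGB2HSV); g=cv2.cvtColor(im,cv2.COLOR_RGB2GRAY)
def rep(name,mask,box,z):
    l,t,r,b=[int(v/k*4) for v in box]; m=np.zeros_like(mask); m[t:b,l:r]=mask[t:b,l:r]
    m=cv2.morphologyEx(m,cv2.MORPH_CLOSE,np.ones((3,3)))
    n,lab,st,_=cv2.connectedComponentsWithStats(m); 
    if n<2: print(name,'none');return
    i=1+np.argmax(st[1:,4]); c=max(cv2.findContours((lab==i).astype(np.uint8),0,2)[0],key=cv2.contourArea).reshape(-1,2)
    w=ray(p,(c+.5)/4-.5,z)[:,:2]; 
    rc=cv2.minAreaRect((w*1000).astype(np.float32)); bx=cv2.boxPoints(rc)
    e=[bx[1]-bx[0],bx[2]-bx[1]]; L=max(e,key=np.linalg.norm); a=np.degrees(np.arctan2(-L[0],L[1])); a=(a+90)%180-90
    print(name,"ctr",np.round(rc[0],1),"size",np.round(rc[1],1),"long-axis vs y",round(a,1))
V=hsv[...,2];S=hsv[...,1]
tab=np.median(g[1500:1600,1000:1100]); print("table",tab)
dark=((g<tab*0.55)*1).astype(np.uint8)
rep("base",dark,(135,285,190,340),.015)
for n,b in dict(b1=(205,344,276,374),b2=(287,358,338,380),b3=(240,395,268,447)).items(): rep(n,dark,b,.01)
rep("case",dark,(590,262,655,315),.024)
rep("mouse",dark,(375,312,440,365),.01)
rep("awardfoot",dark,(515,230,575,285),.009)
brd=((g<tab*0.86)*1).astype(np.uint8)
rep("board",brd,(290,160,500,325),.008)
l,t,r,b=[int(v/k*4) for v in (290,160,500,325)]
wh=((g>tab*0.93)*1).astype(np.uint8)
rep("round",wh,(306,205,360,262),.028); rep("square",wh,(420,180,478,240),.048)
save(p,"top_crop.png",(130,110,470,320),2.3)
E
```

```text
table 29.0
base ctr [501.5 423.3] size [16.5 51.5] long-axis vs y 76.6
b1 ctr [420.2 341.2] size [18.9 16.2] long-axis vs y -12.6
b2 ctr [388.9 189.8] size [11.2  8. ] long-axis vs y -3.6
b3 ctr [324.  279.8] size [10.2 10.3] long-axis vs y 9.6
case ctr [ 506.2 -400.1] size [ 6.7 36.5] long-axis vs y 79.2
mouse ctr [426.  -24.8] size [56.7 96.3] long-axis vs y 4.9
awardfoot ctr [ 552.2 -300.7] size [68.1 17.6] long-axis vs y -9.8
board ctr [456.  -48.3] size [45.3  5.5] long-axis vs y -3.9
round ctr [641.4 106.3] size [106.9 119. ] long-axis vs y 87.1
square ctr [ 666.5 -122.6] size [112.6 124.4] long-axis vs y 85.5
```

View pics/top_crop.png

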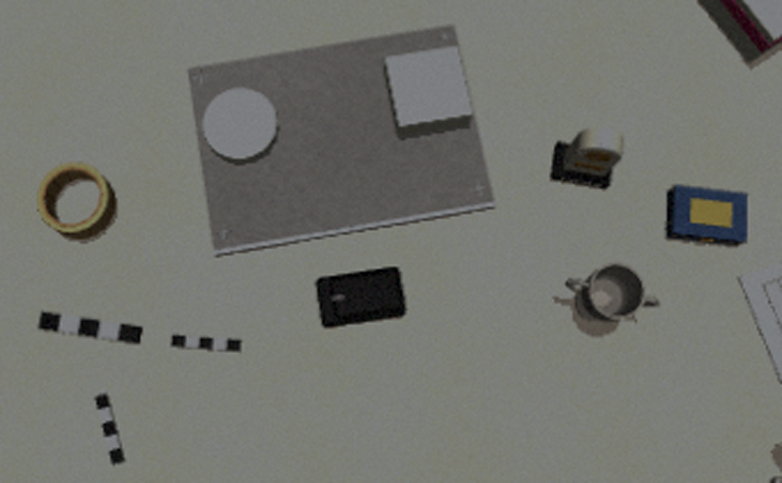

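```bash
python3 - <<'E'
from h import *
p=viewer.grab_frame("top")
def W(pts,z,k=2.3,o=(130,110)): return ray(p,(np.array(pts,float)+.5)/k-.5+np.array(o),z)[:,:2]*1000
def sh(n,pts,z,**k):
    w=W(pts,z,**k); print(n,np.round(w,0).tolist(),"len",[round(float(np.linalg.norm(w[i+1]-w[i]))) for i in range(len(w)-1)],"mid",np.round(w.mean(0),1), "ang",[round(float(np.degrees(np.arctan2(-(w[i]-w[i+1])[0],(w[i]-w[i+1])[1]))),1) for i in range(len(w)-1)])
sh("board",[(188,69),(455,26),(493,206),(216,252)],.008)
sh("round",[(204,123),(277,123)],.028); sh("square",[(386,57),(458,46),(470,118),(398,126)],.048)
sh("bar1",[(40,320),(141,335)],.01); sh("bar2",[(172,341),(241,346)],.01); sh("bar3",[(100,394),(118,463)],.01)
sh("case",[(673,185),(747,192),(746,243),(671,234)],.028)
sh("awardfoot front",[(550,179),(611,187)],.018)
sh("cup",[(570,285),(657,300)],.09)
sh("mouse",[(318,300),(405,295)],.015); sh("tape",[(38,197),(111,201)],.04)
sh("base",[(146,313),(179,313)],.03,k=1.42,o=(0,0))
s=observe(); print(s["clock"])
E
```

```text
board [[726.0, 169.0], [761.0, -169.0], [524.0, -191.0], [490.0, 142.0]] len [340, 237, 335] mid [625.2 -12.3] ang [5.9, -84.6, -174.2]
round [[645.0, 148.0], [639.0, 60.0]] len [88] mid [642.3 104.3] ang [-4.1]
square [[707.0, -75.0], [715.0, -163.0], [623.0, -168.0], [619.0, -82.0]] len [88, 93, 86] mid [ 665.8 -122.2] ang [5.6, -87.0, -177.1]
bar1 [[422.0, 352.0], [398.0, 233.0]] len [122] mid [410.  292.4] ang [-11.7]
bar2 [[388.0, 197.0], [378.0, 117.0]] len [81] mid [383.  156.6] ang [-7.7]
bar3 [[333.0, 282.0], [254.0, 262.0]] len [81] mid [293.3 272. ] ang [-76.1]
case [[531.0, -406.0], [516.0, -495.0], [455.0, -483.0], [472.0, -394.0]] len [91, 63, 91] mid [ 493.2 -444.6] ang [-9.2, -101.1, 169.2]
awardfoot front [[550.0, -261.0], [536.0, -334.0]] len [74] mid [ 543.  -297.5] ang [-11.5]
cup [[411.0, -250.0], [388.0, -343.0]] len [96] mid [ 399.7 -296.2] ang [-13.9]
mouse [[424.0, 25.0], [423.0, -77.0]] len [101] mid [423.9 -26. ] ang [-0.5]
tape [[564.0, 346.0], [553.0, 259.0]] len [88] mid [558.2 302.1] ang [-7.1]
base [[505.0, 470.0], [501.0, 405.0]] len [65] mid [502.8 437.2] ang [-3.7]
1.2
```

```bash
cat >> h.py <<'E'
def plan(wps,jaw=1):
    """wps: list of (x,y,z[mm],yaw deg); prints rows from the present pose"""
    s=observe(); P=np.array(s["tool_pos"])*1000; R=np.array(s["tcp_rot"]); yaw=np.degrees(np.arctan2(R[1,0],R[0,0]))
    tilt=np.degrees(np.arccos(-R[2,1]))
    print("clk %.2f pos %s yaw %.1f tilt %.1f F %s w %.1f"%(s["clock"],P.round(1),yaw,tilt,np.round(s["contact_force"],1),s["grip_width"]*1000))
    for w in wps:
        T=np.array(w[:3],float); dy=(w[3]-yaw+180)%360-180
        n=max(1,int(np.ceil(max(np.linalg.norm(T-P)/58,abs(dy)/10)-.02))); out=[]
        for i in range(n):
            d=(T-P)/n/10; a=np.radians(yaw+dy*i/n)
            out.append([jaw]+[round(float(v),2) for v in (d[0]*np.cos(a)+d[1]*np.sin(a),-d[2],d[0]*np.sin(a)-d[1]*np.cos(a),-dy/n)])
        print(w,n,"rows"); [print("  ",o) for o in out]
        P=T; yaw=yaw+dy
E
python3 -c "
from h import *
plan([(440,-440,220,-10),(493,-445,120,-10)])"
```

```text
clk 1.20 pos [ 246.7 -574.3  245.7] yaw -66.8 tilt 0.0 F [-0.   0.   0.5] w 91.7
(440, -440, 220, -10) 6 rows
   [1, -0.78, 0.43, -3.84, -9.46]
   [1, -0.14, 0.43, -3.92, -9.46]
   [1, 0.5, 0.43, -3.89, -9.46]
   [1, 1.14, 0.43, -3.75, -9.46]
   [1, 1.74, 0.43, -3.52, -9.46]
   [1, 2.29, 0.43, -3.18, -9.46]
(493, -445, 120, -10) 2 rows
   [1, 2.65, 5.0, -0.21, -0.0]
   [1, 2.65, 5.0, -0.21, -0.0]
```

```bash
sed -i 's/d\[0\]\*np.sin(a)-d\[1\]\*np.cos(a),/-d[0]*np.sin(a)+d[1]*np.cos(a),/' h.py
python3 -c "
from h import *
plan([(450,-440,200,-10)])"
```

```text
clk 1.20 pos [ 246.7 -574.3  245.7] yaw -66.8 tilt 0.0 F [-0.   0.   0.5] w 91.7
(450, -440, 200, -10) 6 rows
   [1, -0.72, 0.76, 4.0, -9.46]
   [1, -0.05, 0.76, 4.06, -9.46]
   [1, 0.62, 0.76, 4.01, -9.46]
   [1, 1.27, 0.76, 3.86, -9.46]
   [1, 1.88, 0.76, 3.6, -9.46]
   [1, 2.45, 0.76, 3.24, -9.46]
```

>>> jog_arm --rows '[1, -0.7, 0.8, 4, -9.5, 1, 0, 0.8, 4, -9.5, 1, 0.6, 0.8, 4, -9.5, 1, 1.3, 0.8, 3.9, -9.5, 1, 1.9, 0.8, 3.6, -9.5]' --squeeze 15

```text
clock: 1.82
tool_pos: [0.4164, -0.4627, 0.2054]
tcp_rot: [[0.949, -0.001, 0.314], [-0.314, -0.004, 0.949], [0.001, -1.0, -0.004]]
contact_force: [-0.4, -0.8, 0.1]
grip_width: 0.0917
```

>>> jog_arm --rows '[1, 2.4, 0.8, 3.2, -9.5, 1, 0, 0, 0, 0]'

```text
clock: 2.08
tool_pos: [0.4535, -0.4357, 0.1964]
tcp_rot: [[0.99, 0.001, 0.14], [-0.14, -0.002, 0.99], [0.001, -1.0, -0.002]]
contact_force: [-1.4, 0.3, 0.0]
grip_width: 0.0915
```

```bash
python3 -c "
from h import *
plan([(493,-445,120,-10)])
p=viewer.grab_frame('wrist'); save(p,'w1.png',k=1.4)
print(models.look_for(p,'case'))
for z in [.028]: print(proj(p,np.array([[531,-406,28],[516,-495,28],[455,-483,28],[472,-394,28]])/1000).round())"
```

```text
clk 2.08 pos [ 453.5 -435.7  196.4] yaw -8.0 tilt 0.1 F [-1.4  0.3  0. ] w 91.5
(493, -445, 120, -10) 2 rows
   [1, 2.02, 3.82, -0.19, 0.98]
   [1, 2.02, 3.82, -0.15, 0.98]
[{'rect': [292.8, 150.6, 362.0, 246.2], 'conf': 0.75}]
[[362. 151.]
 [353. 241.]
 [291. 238.]
 [296. 146.]]
```

View pics/w1.png

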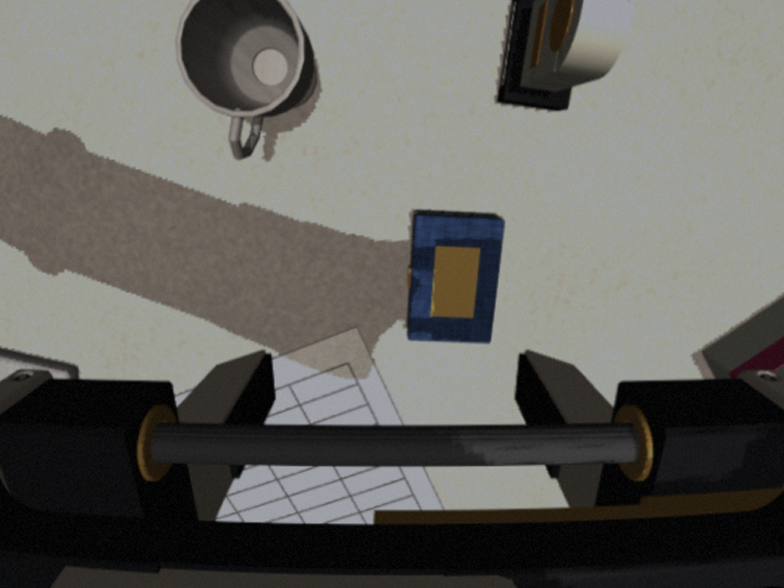

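```bash
cat >> h.py <<'E'
def sh(p,n,pts,z,k=1.4,o=(0,0)):
    w=ray(p,(np.array(pts,float)+.5)/k-.5+np.array(o),z)[:,:2]*1000
    print(n,np.round(w,0).tolist(),"len",[round(float(np.linalg.norm(w[i+1]-w[i]))) for i in range(len(w)-1)],"mid",np.round(w.mean(0),1),"ang",[round(float(np.degrees(np.arctan2(-(w[i]-w[i+1])[0],(w[i]-w[i+1])[1]))),1) for i in range(len(w)-1)])
E
python3 -c "
from h import *
p=viewer.grab_frame('wrist')
sh(p,'case',[(413,219),(503,219),(491,342),(408,341)],.028)
sh(p,'cup rim LR',[(178,45),(304,58)],.1)
sh(p,'cup handle',[(241,157)],.09)
plan([(491,-445,110,-10),(491,-445,25,-10)])"
```

```text
case [[466.0, -407.0], [525.0, -415.0], [510.0, -502.0], [451.0, -493.0]] len [59, 88, 60] mid [ 488.1 -454.3] ang [81.8, -10.0, -99.3]
cup rim LR [[368.0, -296.0], [426.0, -313.0]] len [60] mid [ 396.7 -304.5] ang [74.3]
cup handle [[383.0, -352.0]] len [] mid [ 383.  -351.7] ang []
clk 2.23 pos [ 449.6 -439.9  197.1] yaw -8.6 tilt 0.3 F [-0.3  1.1 -0.3] w 92.1
(491, -445, 110, -10) 2 rows
   [1, 2.09, 4.36, 0.06, 0.7]
   [1, 2.08, 4.36, 0.08, 0.7]
(491, -445, 25, -10) 2 rows
   [1, 0.0, 4.25, 0.0, -0.0]
   [1, 0.0, 4.25, 0.0, -0.0]
```

>>> jog_arm --rows '[1, 2.1, 4.3, -0.3, 0.7, 1, 2.1, 4.3, -0.3, 0.7, 1, 0, 4.2, 0, 0, 1, 0, 4, 0, 0, 1, 0, 0, 0, 0]'

```text
clock: 2.85
tool_pos: [0.4854, -0.4638, 0.0278]
tcp_rot: [[0.981, -0.001, 0.192], [-0.192, -0.014, 0.981], [0.002, -1.0, -0.014]]
contact_force: [-1.0, 0.6, -0.7]
grip_width: 0.092
```

```bash
cat >> h.py <<'E'
import pickle
_save=save
def save(p,n,crop=None,k=1): _save(p,n,crop,k); pickle.dump({a:b for a,b in p.items()},open("pics/"+n+".pkl","wb"))
def load(n): return pickle.load(open("pics/"+n+".pkl","rb"))
E
python3 -c "
from h import *
plan([(492,-448,23,-10)])"
```

```text
clk 2.85 pos [ 485.4 -463.8   27.8] yaw -11.1 tilt 0.8 F [-1.   0.6 -0.7] w 92.0
(492, -448, 23, -10) 1 rows
   [1, 0.34, 0.48, 1.68, -1.07]
```

>>> jog_arm --rows '[1, 0.3, 0.4, 1.7, -1, 1, 0, 0, 0, 0, -0.2, 0, 0, 0, 0, -0.2, 0, 0, 0, 0, -0.2, 0, 0, 0, 0]' --squeeze 15

```text
clock: 3.48
tool_pos: [0.4941, -0.4499, 0.0302]
tcp_rot: [[0.984, 0.006, 0.176], [-0.176, -0.02, 0.984], [0.009, -1.0, -0.019]]
contact_force: [0.5, -0.3, -0.1]
grip_width: 0.0662
```

>>> jog_arm --rows '[-0.2, 0, 0.5, 0, 0, -0.2, 0, 0.1, 0, 0, -0.2, 0, 0, 0, 0, -0.2, 0, 0, 0, 0]'

```text
clock: 3.98
tool_pos: [0.4943, -0.4506, 0.0261]
tcp_rot: [[0.984, 0.006, 0.177], [-0.177, -0.021, 0.984], [0.01, -1.0, -0.02]]
contact_force: [-0.2, -0.1, 3.5]
grip_width: 0.0595
```

```bash
python3 -c "
from h import *
plan([(494,-450,200,-8),(655,-10,180,5.9)],jaw=-.2)"
```

```text
clk 3.98 pos [ 494.3 -450.6   26.1] yaw -10.2 tilt 1.3 F [-0.2 -0.1  3.5] w 59.5
(494, -450, 200, -8) 3 rows
   [-0.2, -0.01, -5.8, 0.02, -0.73]
   [-0.2, -0.01, -5.8, 0.02, -0.73]
   [-0.2, -0.01, -5.8, 0.02, -0.73]
(655, -10, 180, 5.9) 9 rows
   [-0.2, 1.09, 0.22, 5.09, -1.54]
   [-0.2, 1.23, 0.22, 5.06, -1.54]
   [-0.2, 1.36, 0.22, 5.02, -1.54]
   [-0.2, 1.5, 0.22, 4.99, -1.54]
   [-0.2, 1.63, 0.22, 4.94, -1.54]
   [-0.2, 1.77, 0.22, 4.9, -1.54]
   [-0.2, 1.9, 0.22, 4.85, -1.54]
   [-0.2, 2.03, 0.22, 4.8, -1.54]
   [-0.2, 2.16, 0.22, 4.74, -1.54]
```

>>> jog_arm --rows '[-0.2, 0, -5, 0, 0, -0.2, 0, -6, 0, -1, -0.2, 0, -6, 0, -1, -0.2, 1.1, 0, 5, -1.5, -0.2, 1.2, 0, 5, -1.5]'

```text
clock: 4.6
tool_pos: [0.5263, -0.3543, 0.1962]
tcp_rot: [[0.995, 0.002, 0.098], [-0.098, -0.021, 0.995], [0.005, -1.0, -0.021]]
contact_force: [0.8, 0.2, -1.5]
grip_width: 0.06
```

>>> jog_arm --rows '[-0.2, 1.4, 0, 5, -1.5, -0.2, 1.5, 0, 5, -1.5, -0.2, 1.6, 0.2, 5, -1.5, -0.2, 1.7, 0.2, 5, -1.5, -0.2, 1.8, 0.2, 4.8, -1.5]'

```text
clock: 5.22
tool_pos: [0.6188, -0.104, 0.1834]
tcp_rot: [[0.999, 0.002, -0.034], [0.034, -0.022, 0.999], [0.001, -1.0, -0.022]]
contact_force: [1.2, -0.2, -1.1]
grip_width: 0.0599
```

```bash
python3 -c "
from h import *
plan([(655,-10,120,5.9)],jaw=-.2)"
```

```text
clk 5.22 pos [ 618.8 -104.   183.4] yaw 2.0 tilt 1.3 F [ 1.2 -0.2 -1.1] w 59.9
(655, -10, 120, 5.9) 3 rows
   [-0.2, 1.31, 2.11, 3.09, -1.31]
   [-0.2, 1.39, 2.11, 3.06, -1.31]
   [-0.2, 1.45, 2.11, 3.03, -1.31]
```

>>> jog_arm --rows '[-0.2, 1.3, 1.5, 3, -1.3, -0.2, 1.4, 2, 3, -1.3, -0.2, 1.4, 2, 3, -1.3, -0.2, 0, 0, 0, 0]'

```text
clock: 5.72
tool_pos: [0.6557, -0.0035, 0.1227]
tcp_rot: [[0.994, 0.001, -0.112], [0.112, -0.019, 0.994], [-0.002, -1.0, -0.019]]
contact_force: [-1.0, -0.2, -0.6]
grip_width: 0.06
```

```bash
python3 -c "
from h import *
p=viewer.grab_frame('wrist'); save(p,'w2.png',k=1.4)
plan([(655,-10,60,5.9),(655,-10,35,5.9)],jaw=-.2)"
```

```text
clk 5.78 pos [655.9  -5.8 123.5] yaw 6.3 tilt 1.2 F [ 0.7 -0.8 -1.4] w 60.0
(655, -10, 60, 5.9) 2 rows
   [-0.2, -0.07, 3.18, -0.2, 0.2]
   [-0.2, -0.07, 3.18, -0.2, 0.2]
(655, -10, 35, 5.9) 1 rows
   [-0.2, 0.0, 2.5, 0.0, -0.0]
```

View pics/w2.png

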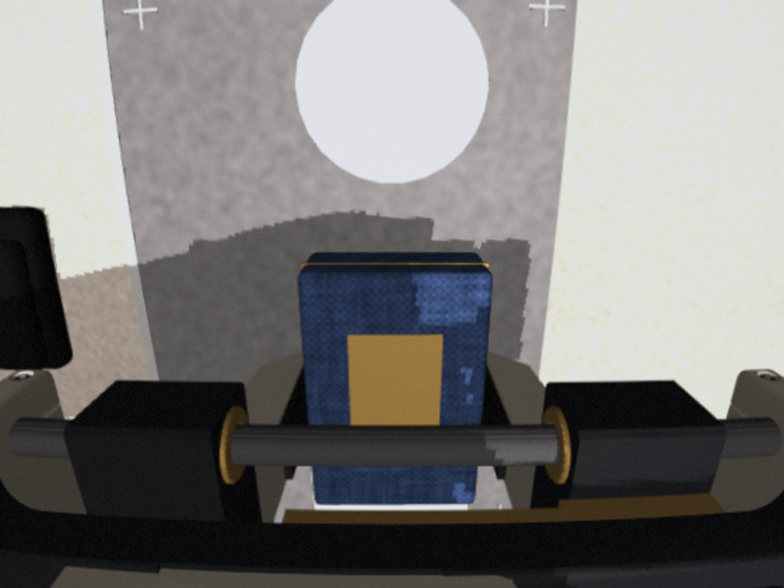

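```bash
python3 -c "
from h import *
p=load('w2.png')
sh(p,'round LR',[(295,82),(489,85)],.028); sh(p,'round bottom',[(392,184)],.028)
sh(p,'crosses',[(141,12),(547,8)],.008)
sh(p,'case',[(299,268),(490,267),(474,503),(315,503)],.1245)
"
```

```text
round LR [[596.0, 100.0], [686.0, 109.0]] len [90] mid [640.9 104.2] ang [95.6]
round bottom [[646.0, 58.0]] len [] mid [646.1  58.2] ang []
crosses [[512.0, 128.0], [712.0, 150.0]] len [200] mid [612.  139.3] ang [96.3]
case [[621.0, 40.0], [678.0, 47.0], [689.0, -43.0], [630.0, -50.0]] len [58, 91, 59] mid [654.4  -1.2] ang [96.9, 6.9, -83.4]
```

>>> jog_arm --rows '[-0.2, -0.1, 3.2, -0.5, 0.3, -0.2, 0, 3, -0.2, 0, -0.2, 0, 1.5, 0, 0, -0.2, 0, 0, 0, 0]'

```text
clock: 6.28
tool_pos: [0.6569, -0.0204, 0.0467]
tcp_rot: [[0.995, 0.004, -0.098], [0.098, -0.024, 0.995], [0.002, -1.0, -0.024]]
contact_force: [0.3, -0.9, -0.8]
grip_width: 0.06
```

```bash
python3 -c "
from h import *
plan([(655.5,-12,35,6)],jaw=-.2)"
```

```text
clk 6.28 pos [656.9 -20.4  46.7] yaw 5.6 tilt 1.4 F [ 0.3 -0.9 -0.8] w 60.0
(655.5, -12, 35, 6) 1 rows
   [-0.2, -0.05, 1.17, 0.85, -0.37]
```

>>> jog_arm --rows '[-0.2, -0.1, 0.6, 0.9, -0.4, -0.2, 0, 0.5, 0, 0, -0.2, 0, 0, 0, 0]'

```text
clock: 6.65
tool_pos: [0.6565, -0.011, 0.0375]
tcp_rot: [[0.994, 0.008, -0.105], [0.106, -0.024, 0.994], [0.006, -1.0, -0.024]]
contact_force: [-0.8, -0.8, -0.4]
grip_width: 0.0598
```

```bash
python3 -c "
from h import *
plan([(655.5,-12,34,6)],jaw=-.2)"
```

```text
clk 6.65 pos [656.5 -11.   37.5] yaw 6.1 tilt 1.4 F [-0.8 -0.8 -0.4] w 59.8
(655.5, -12, 34, 6) 1 rows
   [-0.2, -0.11, 0.35, -0.09, 0.06]
```

>>> jog_arm --rows '[-0.2, -0.1, 0.3, -0.1, 0, -0.2, 0, 0.1, 0, 0, 0.7, 0, 0, 0, 0, 0.7, 0, 0, 0, 0, 0.7, 0, 0, 0, 0]'

```text
clock: 7.28
tool_pos: [0.6564, -0.0124, 0.0346]
tcp_rot: [[0.994, 0.01, -0.105], [0.105, -0.024, 0.994], [0.008, -1.0, -0.025]]
contact_force: [-0.1, -0.5, -0.8]
grip_width: 0.0777
```

>>> jog_arm --rows '[0.7, 0, -3, 0, 0, 0.7, 0, -5, 0, 0, 1, 0, -4, 0, 0, 1, 0, 0, 0, 0]'

```text
clock: 7.78
tool_pos: [0.6552, -0.0093, 0.1574]
tcp_rot: [[0.994, 0.009, -0.105], [0.106, -0.023, 0.994], [0.007, -1.0, -0.024]]
contact_force: [0.8, -0.7, -0.7]
grip_width: 0.0906
```

```bash
python3 -c "
from h import *
plan([(410,292,170,-11.7)],jaw=-.2)
p=viewer.grab_frame('wrist'); save(p,'w3.png',k=1.4)"
```

```text
clk 7.78 pos [655.2  -9.3 157.4] yaw 6.1 tilt 1.4 F [ 0.8 -0.7 -0.7] w 90.6
(410, 292, 170, -11.7) 7 rows
   [-0.2, -3.03, -0.18, 4.65, 2.54]
   [-0.2, -3.23, -0.18, 4.51, 2.54]
   [-0.2, -3.43, -0.18, 4.36, 2.54]
   [-0.2, -3.62, -0.18, 4.21, 2.54]
   [-0.2, -3.8, -0.18, 4.04, 2.54]
   [-0.2, -3.98, -0.18, 3.87, 2.54]
   [-0.2, -4.14, -0.18, 3.69, 2.54]
```

>>> jog_arm --rows '[1, -3, 0, 4.6, 2.5, 1, -3.2, 0, 4.5, 2.5, 1, -3.4, 0, 4.3, 2.5, 1, -3.7, 0, 4.2, 2.5, 1, -3.9, 0, 4, 2.5]'

```text
clock: 8.45
tool_pos: [0.4739, 0.204, 0.1426]
tcp_rot: [[0.992, -0.001, 0.129], [-0.129, -0.027, 0.991], [0.003, -1.0, -0.027]]
contact_force: [1.9, 0.5, 1.1]
grip_width: 0.0919
```

>>> jog_arm --rows '[1, -4, 0, 2, 2.5, 1, -4, 0, 0, 2.5, 1, 0, 0, 0, 0]'

```text
clock: 8.82
tool_pos: [0.3896, 0.2394, 0.1385]
tcp_rot: [[0.978, -0.006, 0.209], [-0.209, -0.029, 0.977], [-0.0, -1.0, -0.029]]
contact_force: [1.0, -0.6, -1.3]
grip_width: 0.0914
```

```bash
python3 -c "
from h import *
p=viewer.grab_frame('wrist'); save(p,'w4.png',k=1.4)
plan([(410,292,25,-11.7)])"
```

```text
clk 8.88 pos [391.4 239.2 138.6] yaw -12.1 tilt 1.6 F [0.6 0.8 0.7] w 91.8
(410, 292, 25, -11.7) 3 rows
   [1, 0.24, 3.79, 1.85, -0.15]
   [1, 0.24, 3.79, 1.85, -0.15]
   [1, 0.25, 3.79, 1.85, -0.15]
```

View pics/w4.png

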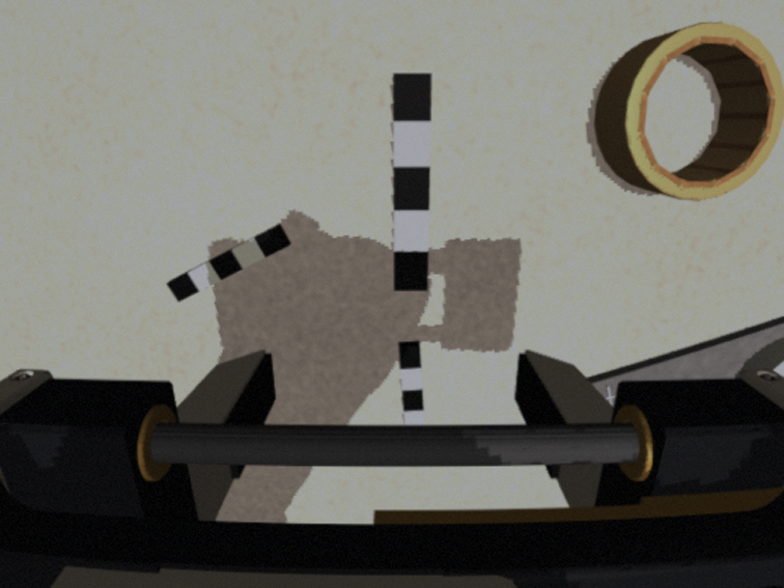

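Five-band long bar at (411,73)–(411,290); smaller ones at (230,263) and (411,380); tape at (700,110). Measure it.

```bash
python3 -c "
from h import *
p=load('w4.png')
sh(p,'bar',[(412,73),(411,290)],.01); sh(p,'w',[(393,190),(430,190)],.01); sh(p,'tape',[(628,110),(783,110)],.04)
plan([(409,292,60,-12)])"
```

```text
bar [[421.0, 350.0], [397.0, 233.0]] len [120] mid [409.3 291.4] ang [-11.7]
w [[399.0, 293.0], [419.0, 288.0]] len [21] mid [409.1 290.5] ang [78.1]
tape [[519.0, 311.0], [601.0, 298.0]] len [83] mid [560.1 304.9] ang [81.0]
clk 8.88 pos [391.4 239.2 138.6] yaw -12.1 tilt 1.6 F [0.6 0.8 0.7] w 91.8
(409, 292, 60, -12) 2 rows
   [1, 0.31, 3.93, 2.77, -0.07]
   [1, 0.31, 3.93, 2.77, -0.07]
```

>>> jog_arm --rows '[0.2, 0.3, 3.9, 2.9, 0, 0.2, 0.3, 3.9, 2.9, 0, 0.2, 0, 1.5, 0, 0, 0.2, 0, 0, 0, 0]'

```text
clock: 9.38
tool_pos: [0.4142, 0.2901, 0.0397]
tcp_rot: [[0.977, -0.004, 0.215], [-0.215, -0.03, 0.976], [0.003, -1.0, -0.03]]
contact_force: [0.2, 0.5, -0.1]
grip_width: 0.0573
```

```bash
python3 -c "
from h import *
plan([(409,292,22,-11.8)])"
```

```text
clk 9.38 pos [414.2 290.1  39.7] yaw -12.4 tilt 1.7 F [ 0.2  0.5 -0.1] w 57.3
(409, 292, 22, -11.8) 1 rows
   [1, -0.54, 1.77, 0.07, -0.64]
```

>>> jog_arm --rows '[0.2, -0.5, 1, 0.1, -0.6, 0.2, 0, 0.7, 0, 0, -0.9, 0, 0, 0, 0, -0.9, 0, 0, 0, 0, -0.9, 0, 0, 0, 0]' --squeeze 12

```text
clock: 10.0
tool_pos: [0.4109, 0.2904, 0.0242]
tcp_rot: [[0.978, -0.0, 0.207], [-0.207, -0.029, 0.978], [0.005, -1.0, -0.028]]
contact_force: [-0.2, 0.4, -0.2]
grip_width: 0.0294
```

>>> jog_arm --rows '[-0.9, 0, 0, 0, 0, -0.9, 0, 0, 0, 0, -0.9, 0, 0, 0, 0]'

```text
clock: 10.38
tool_pos: [0.411, 0.2905, 0.0245]
tcp_rot: [[0.978, -0.0, 0.207], [-0.207, -0.028, 0.978], [0.006, -1.0, -0.028]]
contact_force: [-0.1, 0.1, -1.3]
grip_width: 0.0197
```

```bash
python3 -c "
from h import *
plan([(409,292,110,-9),(560,-18,90,5.9)],-.9)"
```

```text
clk 10.38 pos [411.  290.5  24.5] yaw -11.9 tilt 1.6 F [-0.1  0.1 -1.3] w 19.7
(409, 292, 110, -9) 2 rows
   [-0.9, -0.11, -4.27, 0.05, -1.47]
   [-0.9, -0.11, -4.27, 0.05, -1.47]
(560, -18, 90, 5.9) 6 rows
   [-0.9, 3.29, 0.33, -4.71, -2.48]
   [-0.9, 3.09, 0.33, -4.85, -2.48]
   [-0.9, 2.87, 0.33, -4.98, -2.48]
   [-0.9, 2.66, 0.33, -5.1, -2.48]
   [-0.9, 2.43, 0.33, -5.21, -2.48]
   [-0.9, 2.2, 0.33, -5.31, -2.48]
```

>>> jog_arm --rows '[-0.9, 0, -4.2, 0, -1.5, -0.9, 0, -4.2, 0, -1.5, -0.9, 3.2, 0, -4.7, -2.5, -0.9, 3.1, 0, -4.8, -2.5, -0.9, 2.9, 0, -5, -2.5]'

```text
clock: 11.0
tool_pos: [0.4875, 0.1411, 0.1159]
tcp_rot: [[1.0, 0.001, 0.008], [-0.008, -0.026, 1.0], [0.001, -1.0, -0.026]]
contact_force: [-0.0, 0.7, 0.3]
grip_width: 0.0196
```

>>> jog_arm --rows '[-0.9, 2.7, 0, -5, -2.5, -0.9, 2.4, 0, -5, -2.5, -0.9, 2, 0, -4, -2.5, -0.9, 0, 0, 0, 0]'

```text
clock: 11.5
tool_pos: [0.5664, -0.0074, 0.1196]
tcp_rot: [[0.993, 0.002, -0.119], [0.119, -0.028, 0.993], [-0.001, -1.0, -0.028]]
contact_force: [0.4, 0.8, -0.4]
grip_width: 0.0196
```

```bash
python3 -c "
from h import *
plan([(560,-18,60,5.9)],-.9)"
```

```text
clk 11.50 pos [566.4  -7.4 119.6] yaw 6.8 tilt 1.6 F [ 0.4  0.8 -0.4] w 19.6
(560, -18, 60, 5.9) 2 rows
   [-0.9, -0.38, 2.98, -0.49, 0.47]
   [-0.9, -0.37, 2.98, -0.49, 0.47]
```

>>> jog_arm --rows '[-0.9, -0.4, 3, -0.4, 0.5, -0.9, -0.4, 3, -0.4, 0.4, -0.9, 0, 1, 0, 0, -0.9, 0, 0, 0, 0]'

```text
clock: 12.0
tool_pos: [0.5591, -0.0155, 0.0489]
tcp_rot: [[0.995, 0.003, -0.104], [0.104, -0.026, 0.994], [0.0, -1.0, -0.026]]
contact_force: [0.3, -0.1, -0.3]
grip_width: 0.0198
```

```bash
python3 -c "
from h import *
plan([(560,-18,32.5,5.9)],-.9)"
```

```text
clk 12.00 pos [559.1 -15.5  48.9] yaw 6.0 tilt 1.5 F [ 0.3 -0.1 -0.3] w 19.8
(560, -18, 32.5, 5.9) 1 rows
   [-0.9, 0.06, 1.64, -0.26, 0.07]
```

>>> jog_arm --rows '[-0.9, 0, 1, -0.2, 0, -0.9, 0, 0.5, 0, 0, -0.9, 0, 0.2, 0, 0, -0.9, 0, 0, 0, 0]'

```text
clock: 12.5
tool_pos: [0.561, -0.0167, 0.033]
tcp_rot: [[0.994, 0.006, -0.105], [0.105, -0.025, 0.994], [0.004, -1.0, -0.026]]
contact_force: [0.6, 0.7, -0.7]
grip_width: 0.0196
```

>>> jog_arm --rows '[-0.3, 0, 0, 0, 0, -0.1, 0, 0, 0, 0, -0.1, 0, 0, 0, 0, -0.1, 0, -4, 0, 0, -0.1, 0, -6, 0, 0]'

```text
clock: 13.12
tool_pos: [0.558, -0.0145, 0.1318]
tcp_rot: [[0.994, -0.001, -0.105], [0.105, -0.025, 0.994], [-0.004, -1.0, -0.025]]
contact_force: [1.4, -0.3, 0.7]
grip_width: 0.0409
```

```bash
python3 -c "
from h import *
plan([(500,375,160,-3)])
p=viewer.grab_frame('top'); save(p,'t5.png',(200,110,350,260),4)"
```

```text
clk 13.12 pos [558.  -14.5 131.8] yaw 6.0 tilt 1.4 F [ 1.4 -0.3  0.7] w 40.9
(500, 375, 160, -3) 7 rows
   [1, -0.24, -0.4, 5.62, 1.29]
   [1, -0.36, -0.4, 5.61, 1.29]
   [1, -0.49, -0.4, 5.6, 1.29]
   [1, -0.62, -0.4, 5.59, 1.29]
   [1, -0.74, -0.4, 5.58, 1.29]
   [1, -0.87, -0.4, 5.56, 1.29]
   [1, -0.99, -0.4, 5.54, 1.29]
```

>>> jog_arm --rows '[1, -0.2, -1, 5.6, 1, 1, -0.4, -1, 5.6, 1, 1, -0.5, 0, 5.6, 1, 1, -0.6, 0, 5.6, 1, 1, -0.7, 0, 5.6, 1]'

```text
clock: 13.8
tool_pos: [0.5226, 0.2664, 0.1569]
tcp_rot: [[1.0, 0.018, -0.002], [0.003, -0.026, 1.0], [0.018, -0.999, -0.026]]
contact_force: [1.8, -0.2, -0.1]
grip_width: 0.0868
```

>>> jog_arm --rows '[1, -0.9, 0, 5.5, 1, 1, -1, 0, 4, 1, 1, 0, 0, 0, 0]'

```text
clock: 14.18
tool_pos: [0.5004, 0.3706, 0.1543]
tcp_rot: [[0.999, 0.018, 0.026], [-0.026, -0.022, 0.999], [0.019, -1.0, -0.022]]
contact_force: [-0.6, -1.1, 0.1]
grip_width: 0.0918
```

```bash
python3 -c "
from h import *
p=viewer.grab_frame('wrist'); save(p,'w6.png',k=1.4)
print(models.look_for(p,'base'),proj(p,[.503,.437,.03]))
plan([(503,437,60,0)])"
```

```text
[{'rect': [243.5, 75.3, 323.0, 154.0], 'conf': 0.95}] [[281.28585575 121.32147281]]
clk 14.28 pos [502.4 366.4 154.1] yaw -1.7 tilt 1.8 F [ 0.3 -1.5  0.3] w 91.9
(503, 437, 60, 0) 3 rows
   [1, -0.05, 3.14, 2.35, -0.58]
   [1, -0.03, 3.14, 2.35, -0.58]
   [1, -0.0, 3.14, 2.35, -0.58]
```

View pics/w6.png

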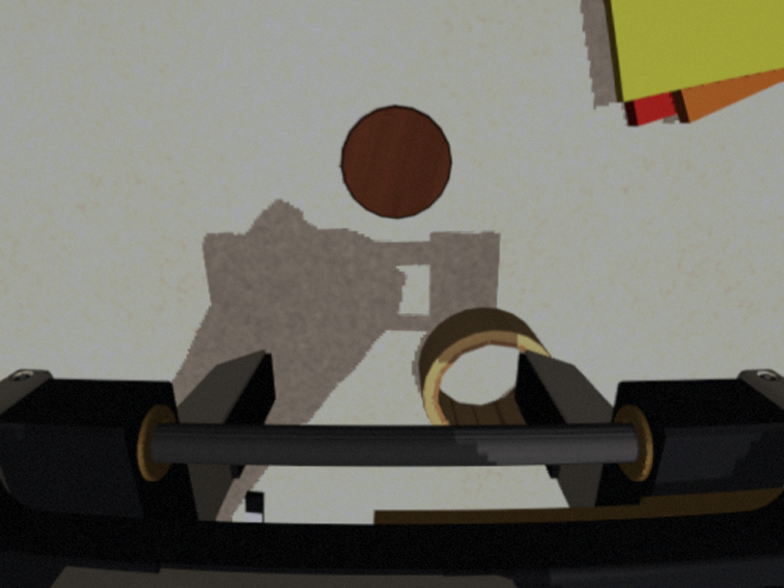

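```bash
python3 -c "
from h import *
p=load('w6.png')
sh(p,'base',[(341,161),(451,161)],.025); sh(p,'base',[(396,105),(396,217)],.025)"
```

```text
base [[474.0, 442.0], [535.0, 441.0]] len [61] mid [504.4 441.6] ang [88.5]
base [[505.0, 471.0], [504.0, 410.0]] len [60] mid [504.3 440.6] ang [-1.4]
```

>>> jog_arm --rows '[1, 0.1, 2.5, 2.3, -0.6, 1, 0, 3, 2.4, -0.6, 1, 0, 3, 2.4, -0.6, 1, 0, 0, 0, 0]'

```text
clock: 14.78
tool_pos: [0.5127, 0.4282, 0.0661]
tcp_rot: [[1.0, 0.023, 0.009], [-0.008, -0.029, 1.0], [0.023, -0.999, -0.029]]
contact_force: [0.5, -0.4, -0.1]
grip_width: 0.0917
```

```bash
python3 -c "
from h import *
plan([(503,437,24,0)])"
```

```text
clk 14.78 pos [512.7 428.2  66.1] yaw -0.5 tilt 2.1 F [ 0.5 -0.4 -0.1] w 91.7
(503, 437, 24, 0) 1 rows
   [1, -0.97, 4.21, 0.87, -0.47]
```

>>> jog_arm --rows '[1, -0.9, 2, 1.3, 0, 1, -0.1, 1.5, 0.1, 0, 1, 0, 0.5, 0, 0, 1, 0, 0, 0, 0]'

```text
clock: 15.28
tool_pos: [0.5064, 0.4376, 0.0255]
tcp_rot: [[1.0, 0.026, 0.014], [-0.013, -0.031, 0.999], [0.026, -0.999, -0.03]]
contact_force: [-0.4, -0.1, -0.3]
grip_width: 0.0916
```

```bash
python3 -c "
from h import *
plan([(504,440.5,22,0)])"
```

```text
clk 15.28 pos [506.4 437.6  25.5] yaw -0.8 tilt 2.3 F [-0.4 -0.1 -0.3] w 91.6
(504, 440.5, 22, 0) 1 rows
   [1, -0.24, 0.35, 0.29, -0.76]
```

>>> jog_arm --rows '[1, -0.2, 0.4, 0.3, 0, -0.2, 0, 0, 0, 0, -0.2, 0, 0, 0, 0, -0.2, 0, 0, 0, 0, -0.2, 0, 0, 0, 0]' --squeeze 15

```text
clock: 15.9
tool_pos: [0.5055, 0.4409, 0.0228]
tcp_rot: [[1.0, 0.028, 0.015], [-0.014, -0.029, 0.999], [0.028, -0.999, -0.029]]
contact_force: [0.4, 0.7, -0.3]
grip_width: 0.0618
```

>>> jog_arm --rows '[-0.2, 0, 0, 0, 0, -0.2, 0, 0, 0, 0]'

```text
clock: 16.15
tool_pos: [0.5054, 0.4409, 0.0228]
tcp_rot: [[1.0, 0.027, 0.015], [-0.014, -0.029, 0.999], [0.028, -0.999, -0.029]]
contact_force: [0.8, 0.9, -0.2]
grip_width: 0.0618
```

```bash
python3 -c "
from h import *
plan([(505,440,150,0),(643,105,130,0)],-.2)"
```

```text
clk 16.15 pos [505.4 440.9  22.8] yaw -0.8 tilt 2.3 F [ 0.8  0.9 -0.2] w 61.8
(505, 440, 150, 0) 3 rows
   [-0.2, -0.01, -4.24, -0.03, -0.27]
   [-0.2, -0.01, -4.24, -0.03, -0.27]
   [-0.2, -0.01, -4.24, -0.03, -0.27]
(643, 105, 130, 0) 7 rows
   [-0.2, 1.97, 0.29, -4.79, -0.0]
   [-0.2, 1.97, 0.29, -4.79, -0.0]
   [-0.2, 1.97, 0.29, -4.79, -0.0]
   [-0.2, 1.97, 0.29, -4.79, -0.0]
   [-0.2, 1.97, 0.29, -4.79, -0.0]
   [-0.2, 1.97, 0.29, -4.79, -0.0]
   [-0.2, 1.97, 0.29, -4.79, -0.0]
```

>>> jog_arm --rows '[-0.2, 0, -4.2, 0, 0, -0.2, 0, -4.2, 0, 0, -0.2, 0, -4.2, 0, 0, -0.2, 2, 0, -4.8, 0, -0.2, 2, 0, -4.8, 0]'

```text
clock: 16.77
tool_pos: [0.538, 0.351, 0.1556]
tcp_rot: [[1.0, 0.025, 0.006], [-0.005, -0.027, 1.0], [0.025, -0.999, -0.027]]
contact_force: [1.4, -0.6, -0.9]
grip_width: 0.0616
```

>>> jog_arm --rows '[-0.2, 2, 0, -4.8, 0, -0.2, 2, 0, -4.8, 0, -0.2, 2, 0, -4.8, 0, -0.2, 1.5, 0, -3.8, 0, -0.2, 0, 0, 0, 0]'

```text
clock: 17.4
tool_pos: [0.6154, 0.1564, 0.163]
tcp_rot: [[1.0, 0.026, 0.013], [-0.012, -0.031, 0.999], [0.027, -0.999, -0.03]]
contact_force: [-0.2, -0.4, -2.1]
grip_width: 0.0614
```

```bash
python3 -c "
from h import *
plan([(642,104.5,80,0)],-.2)
p=viewer.grab_frame('wrist'); save(p,'w7.png',k=1.4)"
```

```text
clk 17.40 pos [615.4 156.4 163. ] yaw -0.7 tilt 2.3 F [-0.2 -0.4 -2.1] w 61.4
(642, 104.5, 80, 0) 2 rows
   [-0.2, 1.36, 4.15, -2.58, -0.35]
   [-0.2, 1.35, 4.15, -2.59, -0.35]
```

>>> jog_arm --rows '[-0.2, 1.3, 2, -2.5, 0, -0.2, 1.3, 3, -2.5, 0, -0.2, 0, 3, 0, 0, -0.2, 0, 0, 0, 0]'

```text
clock: 17.95
tool_pos: [0.6412, 0.1133, 0.0841]
tcp_rot: [[1.0, 0.027, 0.002], [-0.001, -0.024, 1.0], [0.027, -0.999, -0.024]]
contact_force: [0.1, 0.4, -0.7]
grip_width: 0.0617
```

```bash
python3 -c "
from h import *
plan([(642,104.5,54,0)],-.2)"
```

```text
clk 17.95 pos [641.2 113.3  84.1] yaw -0.1 tilt 2.1 F [ 0.1  0.4 -0.7] w 61.7
(642, 104.5, 54, 0) 1 rows
   [-0.2, 0.08, 3.01, -0.88, -0.07]
```

>>> jog_arm --rows '[-0.2, 0, 1.5, -0.8, 0, -0.2, 0, 1, 0, 0, -0.2, 0, 0.3, 0, 0, -0.2, 0, 0, 0, 0]'

```text
clock: 18.45
tool_pos: [0.6428, 0.1075, 0.0576]
tcp_rot: [[1.0, 0.03, -0.002], [0.002, -0.022, 1.0], [0.03, -0.999, -0.022]]
contact_force: [-1.5, 0.3, -1.6]
grip_width: 0.0614
```

```bash
python3 -c "
from h import *
plan([(642,104.5,51,0)],-.2)"
```

```text
clk 18.45 pos [642.8 107.5  57.6] yaw 0.1 tilt 2.1 F [-1.5  0.3 -1.6] w 61.4
(642, 104.5, 51, 0) 1 rows
   [-0.2, -0.08, 0.66, -0.3, 0.13]
```

>>> jog_arm --rows '[-0.2, -0.1, 0.3, -0.3, 0, -0.2, 0, 0.3, 0, 0, -0.2, 0, 0.1, 0, 0, -0.2, 0, 0, 0, 0]'

```text
clock: 18.95
tool_pos: [0.6425, 0.1044, 0.0512]
tcp_rot: [[0.999, 0.032, -0.002], [0.002, -0.022, 1.0], [0.032, -0.999, -0.022]]
contact_force: [0.4, 0.3, -0.2]
grip_width: 0.0619
```

```bash
python3 -c "
from h import *
plan([(642,104.5,51,0)],-.2)"
```

```text
clk 18.95 pos [642.5 104.4  51.2] yaw 0.1 tilt 2.2 F [ 0.4  0.3 -0.2] w 61.9
(642, 104.5, 51, 0) 1 rows
   [-0.2, -0.05, 0.02, 0.01, 0.13]
```

>>> jog_arm --rows '[0, 0, 0.1, 0, 0, 0.8, 0, 0, 0, 0, 0.8, 0, 0, 0, 0, 0.8, 0, 0, 0, 0, 0.8, 0, -3, 0, 0]'

```text
clock: 19.58
tool_pos: [0.6405, 0.1048, 0.0792]
tcp_rot: [[1.0, 0.029, -0.002], [0.002, -0.022, 1.0], [0.029, -0.999, -0.022]]
contact_force: [0.7, -0.5, 0.6]
grip_width: 0.0824
```

>>> jog_arm --rows '[0.8, 0, -5, 0, 0, 1, 0, -4, -3, -2, 1, 0, 0, -4, -3, 1, 0, 0, 0, 0]'

```text
clock: 20.08
tool_pos: [0.6407, 0.0361, 0.1759]
tcp_rot: [[0.995, 0.033, -0.093], [0.094, -0.022, 0.995], [0.03, -0.999, -0.025]]
contact_force: [-0.3, 0.8, -1.3]
grip_width: 0.0916
```

```bash
python3 -c "
from h import *
p=viewer.grab_frame('wrist'); save(p,'w8.png',k=1.4)
plan([(400,-370,190,-14)])"
```

```text
clk 20.12 pos [640.7  39.1 176.3] yaw 5.5 tilt 2.2 F [0.4 1.4 0.6] w 91.8
(400, -370, 190, -14) 9 rows
   [1, -3.1, -0.15, -4.27, 2.17]
   [1, -2.93, -0.15, -4.38, 2.17]
   [1, -2.77, -0.15, -4.49, 2.17]
   [1, -2.6, -0.15, -4.59, 2.17]
   [1, -2.42, -0.15, -4.69, 2.17]
   [1, -2.24, -0.15, -4.77, 2.17]
   [1, -2.06, -0.15, -4.86, 2.17]
   [1, -1.87, -0.15, -4.93, 2.17]
   [1, -1.69, -0.15, -5.0, 2.17]
```

View pics/w8.png

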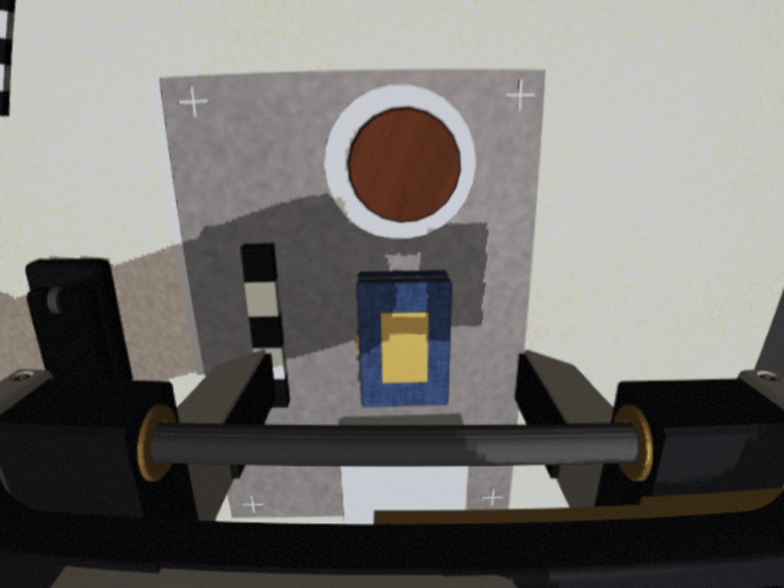

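```bash
python3 -c "
from h import *
p=load('w8.png')
sh(p,'x',[(194,101),(520,95),(492,497),(253,505)],.008)
sh(p,'round',[(325,161),(476,161)],.028);sh(p,'round',[(400,84),(400,238)],.028)
sh(p,'base',[(348,164),(461,164)],.056);sh(p,'base',[(404,108),(404,222)],.056)
sh(p,'case',[(357,281),(451,279),(449,405),(361,407)],.036)
sh(p,'bar',[(258,244),(281,406)],.018)"
```

```text
x [[512.0, 130.0], [711.0, 152.0], [745.0, -157.0], [547.0, -180.0]] len [200, 311, 200] mid [628.9 -13.8] ang [96.2, 6.3, -83.4]
round [[597.0, 102.0], [686.0, 110.0]] len [89] mid [641.1 106.1] ang [95.4]
round [[636.0, 148.0], [645.0, 60.0]] len [89] mid [640.8 104.1] ang [5.6]
base [[612.0, 103.0], [672.0, 109.0]] len [60] mid [642.  106.3] ang [95.4]
base [[639.0, 134.0], [645.0, 75.0]] len [60] mid [641.8 104.7] ang [5.8]
case [[621.0, 32.0], [679.0, 38.0], [690.0, -52.0], [630.0, -58.0]] len [58, 91, 61] mid [654.9  -9.9] ang [96.2, 7.0, -84.2]
bar [[555.0, 46.0], [572.0, -74.0]] len [121] mid [563.5 -14. ] ang [7.7]
```

>>> jog_arm --rows '[1, -3, -0.5, -4.3, 2.2, 1, -3, -0.5, -4.4, 2.2, 1, -2.8, -0.5, -4.5, 2.2, 1, -2.6, 0, -4.6, 2.2, 1, -2.4, 0, -4.7, 2.2]'

```text
clock: 20.75
tool_pos: [0.5057, -0.1827, 0.1894]
tcp_rot: [[0.995, 0.035, 0.089], [-0.088, -0.012, 0.996], [0.036, -0.999, -0.009]]
contact_force: [0.3, -2.0, 1.0]
grip_width: 0.0922
```

>>> jog_arm --rows '[1, -2.2, 0, -4.8, 2.2, 1, -2.1, 0, -4.9, 2.2, 1, -1.9, 0, -4.9, 2.2, 1, -1.7, 0, -5, 2.2, 1, 0, 0, 0, 0]'

```text
clock: 21.38
tool_pos: [0.3956, -0.3688, 0.1866]
tcp_rot: [[0.969, 0.035, 0.245], [-0.245, -0.011, 0.969], [0.036, -0.999, -0.002]]
contact_force: [0.4, 1.1, 0.2]
grip_width: 0.0916
```

```bash
python3 -c "
from h import *
p=viewer.grab_frame('wrist'); save(p,'w9.png',k=1.4)
plan([(400,-299,150,-14)])"
```

```text
clk 21.43 pos [ 397.4 -366.3  186.7] yaw -14.0 tilt 2.1 F [ 0.6  0.5 -0.3] w 91.9
(400, -299, 150, -14) 2 rows
   [1, -0.69, 1.84, 3.3, 0.01]
   [1, -0.69, 1.84, 3.3, 0.01]
```

View pics/w9.png

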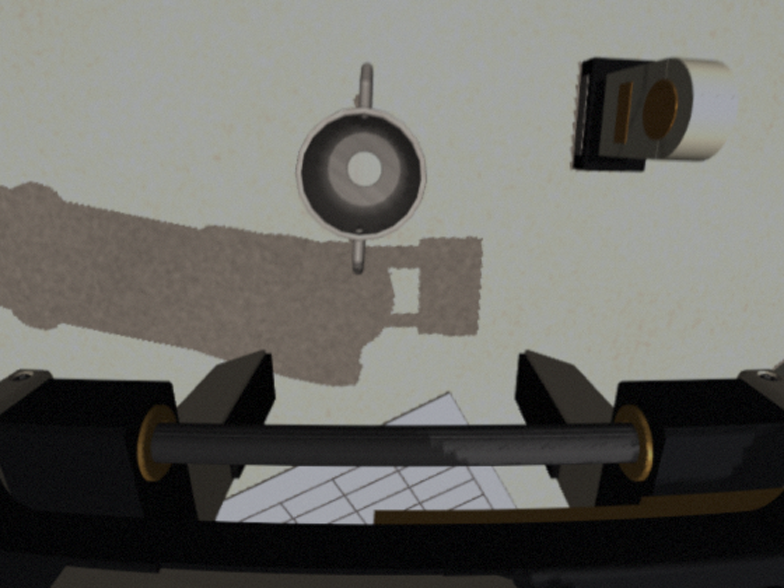

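```bash
python3 -c "
from h import *
p=load('w9.png')
sh(p,'rim',[(296,173),(427,173)],.1);sh(p,'rim',[(362,107),(362,240)],.1)
sh(p,'handles',[(367,63),(359,272)],.085)
sh(p,'foot',[(594,58),(586,168),(643,171)],.018)"
```

```text
rim [[370.0, -290.0], [430.0, -306.0]] len [61] mid [ 399.8 -298.1] ang [75.6]
rim [[408.0, -270.0], [392.0, -329.0]] len [61] mid [ 399.6 -299.4] ang [-15.2]
handles [[415.0, -250.0], [384.0, -348.0]] len [103] mid [ 399.6 -299.1] ang [-17.4]
foot [[554.0, -269.0], [539.0, -334.0], [578.0, -345.0]] len [68, 40] mid [ 557.1 -316.1] ang [-12.9, 74.3]
```

>>> jog_arm --rows '[1, -0.6, 1.5, 3.3, 1, 1, -0.8, 1.5, 3.4, 1, 1, 0, 0, 0, 0]'

```text
clock: 21.8
tool_pos: [0.4055, -0.2909, 0.1552]
tcp_rot: [[0.962, 0.038, 0.269], [-0.269, -0.006, 0.963], [0.038, -0.999, 0.004]]
contact_force: [-0.8, -0.4, 0.5]
grip_width: 0.0921
```

```bash
python3 -c "
from h import *
plan([(399.7,-299,78,-16)])"
```

```text
clk 21.80 pos [ 405.5 -290.9  155.2] yaw -15.6 tilt 2.2 F [-0.8 -0.4  0.5] w 92.1
(399.7, -299, 78, -16) 2 rows
   [1, -0.17, 3.86, -0.47, 0.18]
   [1, -0.17, 3.86, -0.47, 0.18]
```

>>> jog_arm --rows '[1, -0.5, 1, -0.9, 0.2, 1, -0.1, 3, 0, 0, 1, -0.1, 3, 0, 0, 1, 0, 0, 0, 0]'

```text
clock: 22.3
tool_pos: [0.4003, -0.3001, 0.0831]
tcp_rot: [[0.962, 0.04, 0.271], [-0.27, -0.008, 0.963], [0.041, -0.999, 0.003]]
contact_force: [-0.2, 0.2, 0.6]
grip_width: 0.0919
```

```bash
python3 -c "
from h import *
plan([(399.7,-299,78,-16)])"
```

```text
clk 22.30 pos [ 400.3 -300.1   83.1] yaw -15.7 tilt 2.4 F [-0.2  0.2  0.6] w 91.9
(399.7, -299, 78, -16) 1 rows
   [1, -0.09, 0.51, 0.09, 0.29]
```

>>> jog_arm --rows '[1, -0.1, 0.5, 0.1, 0, 0.4, 0, 0, 0, 0, 0.2, 0, 0, 0, 0, 0.1, 0, 0, 0, 0, 0.1, 0, 0, 0, 0]' --squeeze 14

```text
clock: 22.92
tool_pos: [0.4011, -0.3007, 0.0807]
tcp_rot: [[0.961, 0.044, 0.272], [-0.271, -0.011, 0.962], [0.045, -0.999, 0.001]]
contact_force: [-0.3, -0.5, -2.4]
grip_width: 0.0603
```

>>> jog_arm --rows '[0, 0, 0, 0, 0, -0.2, 0, 0, 0, 0, -0.2, 0, 0, 0, 0]'

```text
clock: 23.3
tool_pos: [0.4009, -0.3005, 0.0806]
tcp_rot: [[0.961, 0.044, 0.272], [-0.271, -0.011, 0.962], [0.045, -0.999, 0.002]]
contact_force: [-0.1, -0.3, -0.3]
grip_width: 0.06
```

>>> jog_arm --rows '[-0.2, 0, -2, 0, 0, -0.2, 0, -4, 0, 0, -0.2, 0, -5, 0, 0, -0.2, 0, -5, 0, 0, -0.2, 0, 0, 0, 0]' --squeeze 20

```text
clock: 23.92
tool_pos: [0.3928, -0.298, 0.2438]
tcp_rot: [[0.962, 0.04, 0.271], [-0.271, -0.008, 0.963], [0.041, -0.999, 0.003]]
contact_force: [0.5, -0.2, -4.1]
grip_width: 0.0596
```

```bash
python3 -c "
from h import *
plan([(640,95,230,6.3)],-.2)"
```

```text
clk 23.93 pos [ 392.8 -298.   243.8] yaw -15.7 tilt 2.4 F [ 0.5 -0.2 -4.1] w 59.6
(640, 95, 230, 6.3) 8 rows
   [-0.2, 1.64, 0.17, 5.57, -2.75]
   [-0.2, 1.91, 0.17, 5.48, -2.75]
   [-0.2, 2.17, 0.17, 5.38, -2.75]
   [-0.2, 2.43, 0.17, 5.27, -2.75]
   [-0.2, 2.68, 0.17, 5.15, -2.75]
   [-0.2, 2.92, 0.17, 5.01, -2.75]
   [-0.2, 3.16, 0.17, 4.87, -2.75]
   [-0.2, 3.39, 0.17, 4.71, -2.75]
```

>>> jog_arm --rows '[-0.2, 1, 0, 3, -2, -0.2, 1.7, 0, 4.8, -2.7, -0.2, 2, 0, 4.8, -2.7, -0.2, 2.2, 0, 4.8, -2.7, -0.2, 2.4, 0, 4.8, -2.7]'

```text
clock: 24.55
tool_pos: [0.523, -0.0955, 0.2413]
tcp_rot: [[0.998, 0.032, 0.056], [-0.055, -0.009, 0.998], [0.033, -0.999, -0.007]]
contact_force: [0.4, -0.2, -2.7]
grip_width: 0.06
```

>>> jog_arm --rows '[-0.2, 2.6, 0, 4.8, -2.7, -0.2, 2.9, 0, 4.7, -2.7, -0.2, 3, 0, 4.5, -2.5, -0.2, 2.5, 0, 3, -1, -0.2, 0, 0, 0, 0]'

```text
clock: 25.18
tool_pos: [0.6317, 0.0868, 0.2339]
tcp_rot: [[0.994, 0.021, -0.112], [0.112, -0.006, 0.994], [0.02, -1.0, -0.009]]
contact_force: [-0.7, 0.1, -3.0]
grip_width: 0.0597
```

```bash
python3 -c "
from h import *
plan([(642,105.5,170,6.3)],-.2)"
```

```text
clk 25.18 pos [631.7  86.8 233.9] yaw 6.4 tilt 1.3 F [-0.7  0.1 -3. ] w 59.7
(642, 105.5, 170, 6.3) 2 rows
   [-0.2, 0.62, 3.19, 0.87, 0.06]
   [-0.2, 0.61, 3.19, 0.87, 0.06]
```

>>> jog_arm --rows '[-0.2, 0.6, 1.5, 0.9, 0, -0.2, 0.6, 2.5, 0.9, 0, -0.2, 0, 2, 0, 0, -0.2, 0, 0, 0, 0]'

```text
clock: 25.68
tool_pos: [0.6405, 0.1033, 0.1655]
tcp_rot: [[0.994, 0.014, -0.108], [0.108, -0.009, 0.994], [0.013, -1.0, -0.011]]
contact_force: [0.1, -0.3, -3.5]
grip_width: 0.0599
```

```bash
python3 -c "
from h import *
p=viewer.grab_frame('wrist'); save(p,'w10.png',k=1.4)
plan([(642,105.5,150,6.3)],-.2)"
```

```text
clk 25.73 pos [641.  103.5 166.6] yaw 6.2 tilt 1.0 F [-0.6  0.3 -1.7] w 59.9
(642, 105.5, 150, 6.3) 1 rows
   [-0.2, 0.12, 1.66, 0.18, -0.07]
```

View pics/w10.png

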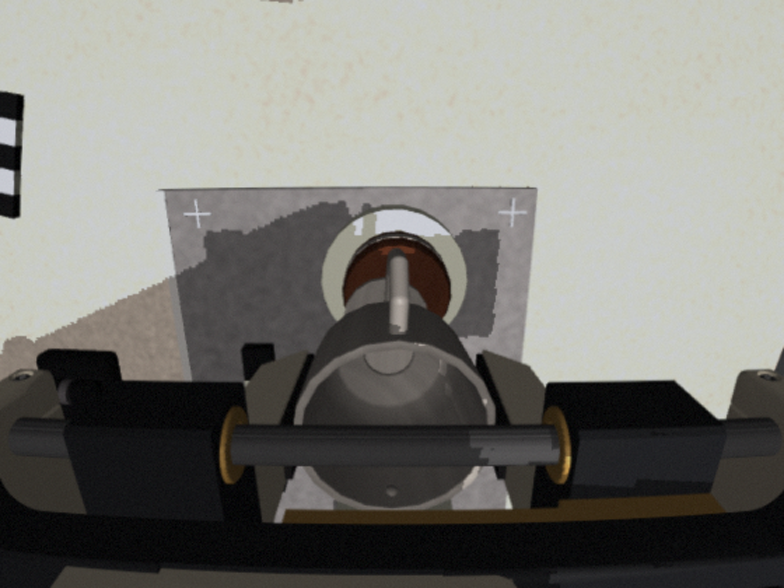

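```bash
python3 -c "
from h import *
p=load('w10.png')
sh(p,'rim',[(294,420),(495,420)],.1855);sh(p,'rim',[(395,343),(395,507)],.1855); sh(p,'handle',[(398,252)],.17)"
```

```text
rim [[609.0, 106.0], [668.0, 112.0]] len [60] mid [638.7 109. ] ang [95.8]
rim [[636.0, 134.0], [642.0, 76.0]] len [58] mid [639.2 105.2] ang [6.3]
handle [[635.0, 156.0]] len [] mid [634.6 156. ] ang []
```

>>> jog_arm --rows '[-0.2, 0.2, 1, 0, 0, -0.2, 0, 0.8, 0, 0, -0.2, 0, 0, 0, 0]'

```text
clock: 26.1
tool_pos: [0.6442, 0.103, 0.1488]
tcp_rot: [[0.994, 0.018, -0.107], [0.107, -0.009, 0.994], [0.017, -1.0, -0.011]]
contact_force: [-0.9, -1.0, -3.1]
grip_width: 0.06
```

```bash
python3 -c "
from h import *
plan([(643,104,140,6.3)],-.2)"
```

```text
clk 26.10 pos [644.2 103.  148.8] yaw 6.1 tilt 1.1 F [-0.9 -1.  -3.1] w 60.0
(643, 104, 140, 6.3) 1 rows
   [-0.2, -0.1, 0.88, 0.11, -0.15]
```

>>> jog_arm --rows '[-0.2, -0.1, 0.3, 0.1, 0, -0.2, 0, 0.3, 0, 0, -0.2, 0, 0.1, 0, 0, -0.2, 0, 0, 0, 0]'

```text
clock: 26.6
tool_pos: [0.6435, 0.1041, 0.1422]
tcp_rot: [[0.994, 0.019, -0.107], [0.107, -0.008, 0.994], [0.018, -1.0, -0.01]]
contact_force: [1.2, 0.4, -2.8]
grip_width: 0.0601
```

>>> jog_arm --rows '[-0.2, 0, 0.1, 0, 0, -0.2, 0, 0.1, 0, 0, -0.2, 0, 0, 0, 0]'

```text
clock: 26.98
tool_pos: [0.6437, 0.1041, 0.1403]
tcp_rot: [[0.994, 0.019, -0.107], [0.107, -0.008, 0.994], [0.018, -1.0, -0.01]]
contact_force: [-0.0, 0.3, -2.6]
grip_width: 0.0598
```

>>> jog_arm --rows '[-0.2, 0, 0.1, 0, 0, -0.2, 0, 0.1, 0, 0, -0.2, 0, 0, 0, 0]'

```text
clock: 27.35
tool_pos: [0.644, 0.1041, 0.1393]
tcp_rot: [[0.994, 0.02, -0.107], [0.107, -0.009, 0.994], [0.019, -1.0, -0.011]]
contact_force: [-0.4, 0.6, -2.8]
grip_width: 0.0601
```

>>> jog_arm --rows '[-0.2, -0.1, 0.2, 0, 0, -0.2, 0, 0, 0, 0]'

```text
clock: 27.6
tool_pos: [0.644, 0.1041, 0.1393]
tcp_rot: [[0.994, 0.023, -0.106], [0.107, -0.008, 0.994], [0.022, -1.0, -0.011]]
contact_force: [0.8, 0.1, -2.5]
grip_width: 0.06
```

>>> jog_arm --rows '[-0.2, 0, 0.3, 0, 0, -0.2, 0, 0, 0, 0, -0.2, 0, 0, 0, 0]'

```text
clock: 27.98
tool_pos: [0.6449, 0.1041, 0.1389]
tcp_rot: [[0.994, 0.026, -0.106], [0.106, -0.009, 0.994], [0.025, -1.0, -0.011]]
contact_force: [-0.2, -0.2, -1.7]
grip_width: 0.0606
```

>>> jog_arm --rows '[0.4, 0, 0, 0, 0, 0.6, 0, 0, 0, 0, 0.8, 0, 0, 0, 0, 1, 0, 0, 0, 0, 1, 0, 0, 0, 0]'

```text
clock: 28.6
tool_pos: [0.645, 0.1044, 0.1382]
tcp_rot: [[0.994, 0.026, -0.106], [0.106, -0.008, 0.994], [0.025, -1.0, -0.011]]
contact_force: [-0.7, -0.5, -0.5]
grip_width: 0.0915
```

>>> jog_arm --rows '[1, 0, -2, 0, 0, 1, 0, -3, 0, 0, 1, 0, -4, 0, 0, 1, 0, 0, 0, 0]'

```text
clock: 29.1
tool_pos: [0.6431, 0.1059, 0.2355]
tcp_rot: [[0.994, 0.028, -0.107], [0.107, -0.007, 0.994], [0.027, -1.0, -0.01]]
contact_force: [0.9, -0.2, -0.4]
grip_width: 0.0914
```

```bash
python3 -c "
from h import *
plan([(640,30,270,6)])"
```

```text
clk 29.10 pos [643.1 105.9 235.5] yaw 6.1 tilt 1.7 F [ 0.9 -0.2 -0.4] w 91.4
(640, 30, 270, 6) 2 rows
   [1, -0.56, -1.73, -3.76, 0.07]
   [1, -0.55, -1.73, -3.76, 0.07]
```

>>> jog_arm --rows '[1, -0.5, -1.7, -3.8, 0, 1, -0.5, -1.7, -3.8, 0, 1, 0, 0, 0, 0]'

```text
clock: 29.48
tool_pos: [0.6401, 0.0283, 0.2733]
tcp_rot: [[0.994, 0.03, -0.108], [0.109, -0.007, 0.994], [0.03, -1.0, -0.01]]
contact_force: [-0.6, 0.5, -1.0]
grip_width: 0.0918
```

```bash
python3 -c "
from h import *
p=viewer.grab_frame('wrist'); save(p,'w11.png',k=1.4)
plan([(550,-372,200,-13)])"
```

```text
clk 29.52 pos [639.6  30.6 272.7] yaw 6.4 tilt 1.7 F [ 1.2  0.6 -0. ] w 92.2
(550, -372, 200, -13) 8 rows
   [1, -1.67, 0.91, -4.88, 2.42]
   [1, -1.46, 0.91, -4.94, 2.42]
   [1, -1.25, 0.91, -5.0, 2.42]
   [1, -1.04, 0.91, -5.05, 2.42]
   [1, -0.83, 0.91, -5.09, 2.42]
   [1, -0.61, 0.91, -5.12, 2.42]
   [1, -0.39, 0.91, -5.14, 2.42]
   [1, -0.18, 0.91, -5.15, 2.42]
```

View pics/w11.png

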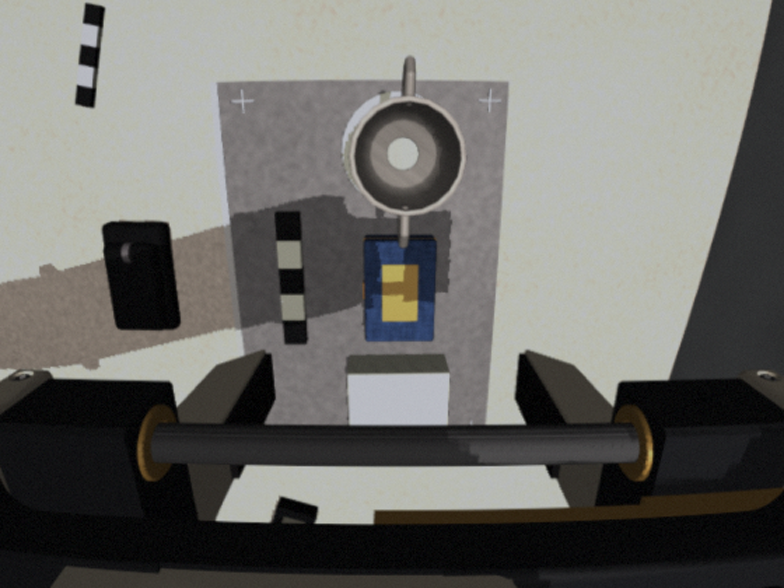

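```bash
python3 -c "
from h import *
p=load('w11.png')
sh(p,'rim',[(349,155),(466,155)],.158);sh(p,'rim',[(407,96),(407,215)],.158)
sh(p,'handles',[(410,56),(404,246)],.143);sh(p,'sq',[(346,372),(450,372)],.048)"
```

```text
rim [[610.0, 102.0], [671.0, 109.0]] len [61] mid [640.8 105.2] ang [96.3]
rim [[637.0, 134.0], [644.0, 74.0]] len [61] mid [640.6 104. ] ang [6.7]
handles [[637.0, 156.0], [646.0, 53.0]] len [103] mid [641.3 104.4] ang [4.9]
sq [[616.0, -83.0], [706.0, -75.0]] len [90] mid [660.6 -79. ] ang [95.4]
```

>>> jog_arm --rows '[1, -1.6, 0.5, -4.9, 2.4, 1, -1.4, 0.9, -5, 2.4, 1, -1.2, 0.9, -5, 2.4, 1, -1, 0.9, -5, 2.4, 1, -0.8, 0.9, -5.1, 2.4]'

```text
clock: 30.15
tool_pos: [0.5889, -0.2137, 0.2291]
tcp_rot: [[0.996, 0.03, 0.085], [-0.085, 0.003, 0.996], [0.03, -1.0, 0.006]]
contact_force: [-0.1, 0.3, -0.0]
grip_width: 0.0919
```

>>> jog_arm --rows '[1, -0.6, 0.9, -5.1, 2.4, 1, -0.4, 0.9, -5.1, 2.4, 1, -0.2, 0.9, -5.1, 2.4, 1, 0, 0, 0, 0]'

```text
clock: 30.65
tool_pos: [0.5565, -0.3673, 0.1968]
tcp_rot: [[0.977, 0.027, 0.213], [-0.214, 0.006, 0.977], [0.025, -1.0, 0.012]]
contact_force: [0.1, 0.1, -0.2]
grip_width: 0.0918
```

```bash
python3 -c "
from h import *
p=viewer.grab_frame('wrist'); save(p,'w12.png',k=1.4)
plan([(557,-303,150,-12.5)])"
```

```text
clk 30.70 pos [ 558.1 -364.   197.5] yaw -12.1 tilt 1.7 F [ 0.2  1.  -0.8] w 91.4
(557, -303, 150, -12.5) 2 rows
   [1, -0.7, 2.37, 2.97, 0.19]
   [1, -0.71, 2.37, 2.97, 0.19]
```

View pics/w12.png

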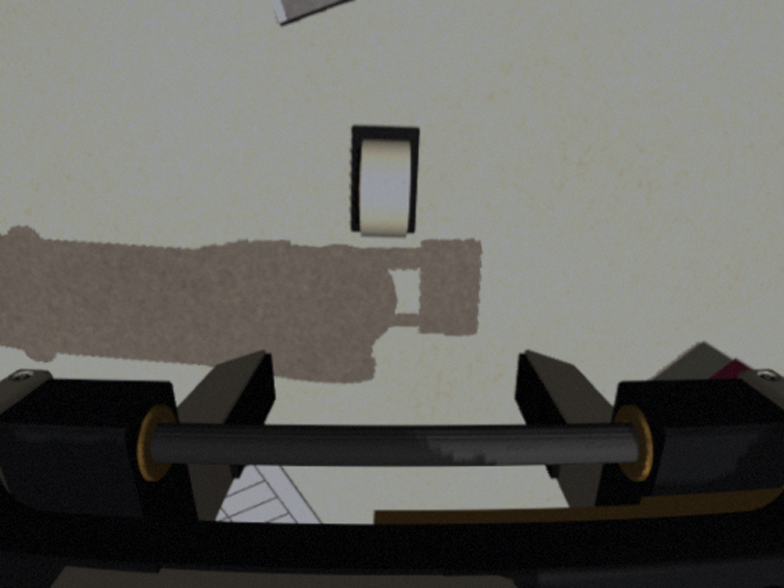

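```bash
python3 -c "
from h import *
p=load('w12.png')
sh(p,'foot',[(354,128),(419,129),(414,232),(353,231)],.018)
sh(p,'top',[(360,185),(411,185)],.108)"
```

```text
foot [[554.0, -270.0], [595.0, -280.0], [579.0, -345.0], [538.0, -335.0]] len [42, 68, 42] mid [ 566.5 -307.5] ang [76.9, -14.4, -103.5]
top [[555.0, -301.0], [579.0, -306.0]] len [24] mid [ 567.3 -303.3] ang [77.6]
```

>>> jog_arm --rows '[1, -0.5, 2, 2.9, 0.3, 1, -0.6, 2, 2.9, 0.3, 1, 0, 0, 0, 0]'

```text
clock: 31.08
tool_pos: [0.5638, -0.2958, 0.1573]
tcp_rot: [[0.977, 0.031, 0.212], [-0.212, 0.012, 0.977], [0.027, -0.999, 0.019]]
contact_force: [0.1, 0.2, 0.9]
grip_width: 0.0919
```

```bash
python3 -c "
from h import *
plan([(566.7,-307,130,-13.8),(566.7,-307,78,-13.8)])"
```

```text
clk 31.07 pos [ 563.8 -295.8  157.3] yaw -12.3 tilt 1.9 F [0.1 0.2 0.9] w 91.9
(566.7, -307, 130, -13.8) 1 rows
   [1, 0.53, 2.73, -1.03, 1.53]
(566.7, -307, 78, -13.8) 1 rows
   [1, 0.0, 5.2, 0.0, -0.0]
```

>>> jog_arm --rows '[1, 0.4, 1, -1.1, 1.5, 1, 0, 3, 0, 0, 1, 0, 3, -0.1, 0, 1, 0, 0.5, 0, 0, 1, 0, 0, 0, 0]'

```text
clock: 31.7
tool_pos: [0.5707, -0.3115, 0.082]
tcp_rot: [[0.97, 0.035, 0.242], [-0.242, 0.009, 0.97], [0.032, -0.999, 0.017]]
contact_force: [-0.1, 0.4, 0.3]
grip_width: 0.0916
```

```bash
python3 -c "
from h import *
plan([(566.7,-307,78,-13.8)])"
```

```text
clk 31.70 pos [ 570.7 -311.5   82. ] yaw -14.0 tilt 2.1 F [-0.1  0.4  0.3] w 91.6
(566.7, -307, 78, -13.8) 1 rows
   [1, -0.5, 0.4, 0.34, -0.22]
```

>>> jog_arm --rows '[1, -0.5, 0.4, 0.4, 0, 0.2, 0, 0, 0, 0, 0, 0, 0, 0, 0, -0.2, 0, 0, 0, 0, -0.35, 0, 0, 0, 0]' --squeeze 10

```text
clock: 32.33
tool_pos: [0.5683, -0.307, 0.081]
tcp_rot: [[0.969, 0.039, 0.242], [-0.243, 0.007, 0.97], [0.037, -0.999, 0.016]]
contact_force: [0.0, 0.3, 0.5]
grip_width: 0.0565
```

```bash
python3 -c "
from h import *
plan([(566.7,-307,78,-13.8)])"
```

```text
clk 32.33 pos [ 568.3 -307.    81. ] yaw -14.1 tilt 2.3 F [0.  0.3 0.5] w 56.5
(566.7, -307, 78, -13.8) 1 rows
   [1, -0.16, 0.3, -0.04, -0.26]
```

>>> jog_arm --rows '[-0.35, -0.1, 0.3, 0, 0, -0.6, 0, 0, 0, 0, -0.8, 0, 0, 0, 0, -0.8, 0, 0, 0, 0, -0.8, 0, 0, 0, 0]' --squeeze 15

```text
clock: 32.95
tool_pos: [0.5663, -0.3065, 0.0778]
tcp_rot: [[0.969, 0.037, 0.243], [-0.243, 0.007, 0.97], [0.034, -0.999, 0.016]]
contact_force: [-2.3, 0.8, 4.2]
grip_width: 0.0241
```

>>> jog_arm --rows '[-0.9, 0, 0, 0, 0, -0.9, 0, 0, 0, 0]' --squeeze 25

```text
clock: 33.2
tool_pos: [0.5657, -0.3064, 0.0778]
tcp_rot: [[0.969, 0.036, 0.243], [-0.243, 0.007, 0.97], [0.033, -0.999, 0.016]]
contact_force: [-2.2, -0.5, 2.3]
grip_width: 0.0239
```

>>> jog_arm --rows '[-0.9, 0, -2, 0, 0, -0.9, 0, -4, 0, 0, -0.9, 0, -4, 0, 0, -0.9, 0, 0, 0, 0]'

```text
clock: 33.7
tool_pos: [0.563, -0.3072, 0.1827]
tcp_rot: [[0.97, 0.038, 0.242], [-0.242, 0.008, 0.97], [0.035, -0.999, 0.017]]
contact_force: [0.2, -0.2, -4.6]
grip_width: 0.0238
```

```bash
python3 -c "
from h import *
plan([(665,-123,190,6)],-.9)"
```

```text
clk 33.70 pos [ 563.  -307.2  182.7] yaw -14.0 tilt 2.2 F [ 0.2 -0.2 -4.6] w 23.8
(665, -123, 190, 6) 4 rows
   [-0.9, 1.36, -0.18, 5.09, -5.01]
   [-0.9, 1.79, -0.18, 4.95, -5.01]
   [-0.9, 2.22, -0.18, 4.77, -5.01]
   [-0.9, 2.63, -0.18, 4.56, -5.01]
```

>>> jog_arm --rows '[-0.9, 0.9, -0.2, 3.3, -3, -0.9, 1.5, -0.2, 4.3, -4.5, -0.9, 2, 0, 4.3, -4.5, -0.9, 2.4, 0, 3.5, -4, -0.9, 2, 0, 2, -4]'

```text
clock: 34.33
tool_pos: [0.6714, -0.1422, 0.1895]
tcp_rot: [[0.994, 0.035, -0.108], [0.108, 0.006, 0.994], [0.035, -0.999, 0.002]]
contact_force: [0.1, -0.2, -3.4]
grip_width: 0.0237
```

>>> jog_arm --rows '[-0.9, 0, 0, 0, 0, -0.9, 0, 0, 0, 0]'

```text
clock: 34.58
tool_pos: [0.6717, -0.1393, 0.1878]
tcp_rot: [[0.993, 0.033, -0.112], [0.112, 0.008, 0.994], [0.034, -0.999, 0.004]]
contact_force: [0.1, -0.6, -3.4]
grip_width: 0.0237
```

```bash
python3 -c "
from h import *
p=viewer.grab_frame('wrist'); save(p,'w13.png',k=1.4)
plan([(665,-123,150,6)],-.9)"
```

```text
clk 34.62 pos [ 671.6 -139.2  187.9] yaw 6.4 tilt 2.0 F [ 0.2  0.9 -3.9] w 23.7
(665, -123, 150, 6) 1 rows
   [-0.9, -0.48, 3.79, 1.68, 0.43]
```

View pics/w13.png

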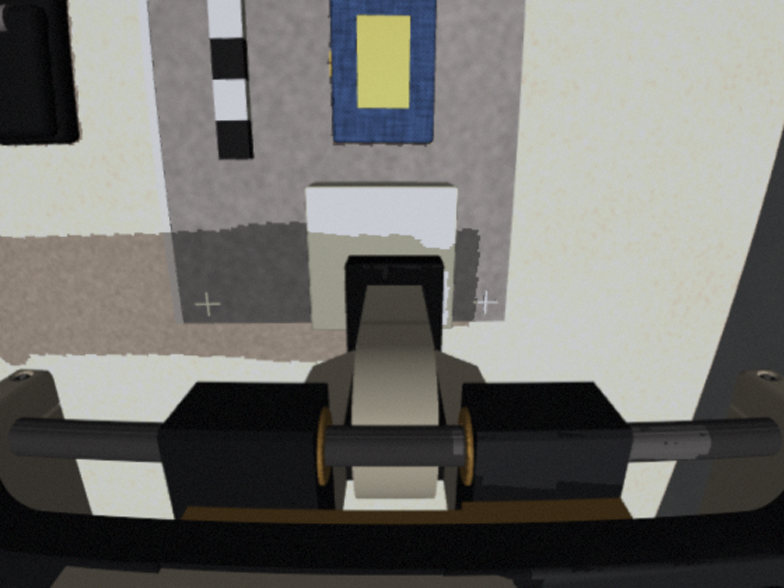

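```bash
python3 -c "
from h import *
p=load('w13.png')
sh(p,'foot',[(347,260),(443,260)],.128)
sh(p,'sq',[(306,187),(457,187),(453,328),(312,328)],.048)"
```

```text
foot [[648.0, -107.0], [690.0, -102.0]] len [42] mid [ 669.  -104.7] ang [96.0]
sq [[617.0, -86.0], [705.0, -76.0], [716.0, -164.0], [626.0, -173.0]] len [88, 89, 90] mid [ 666.1 -124.9] ang [96.3, 7.1, -84.2]
```

>>> jog_arm --rows '[-0.9, -0.4, 1, 0.8, 0, -0.9, -0.3, 1.5, 0.8, 0, -0.9, -0.1, 1.5, 0, 0, -0.9, 0, 0, 0, 0]'

```text
clock: 35.12
tool_pos: [0.6603, -0.1254, 0.1436]
tcp_rot: [[0.994, 0.03, -0.108], [0.108, 0.007, 0.994], [0.031, -1.0, 0.004]]
contact_force: [-0.7, -1.1, -2.2]
grip_width: 0.0237
```

```bash
python3 -c "
from h import *
plan([(665,-124,130,6.2)],-.9)"
```

```text
clk 35.12 pos [ 660.3 -125.4  143.6] yaw 6.2 tilt 1.8 F [-0.7 -1.1 -2.2] w 23.7
(665, -124, 130, 6.2) 1 rows
   [-0.9, 0.49, 1.36, 0.09, 0.01]
```

>>> jog_arm --rows '[-0.9, 0.4, 0.5, 0.1, 0, -0.9, 0, 0.4, 0, 0, -0.9, 0, 0.2, 0, 0, -0.9, 0, 0, 0, 0]'

```text
clock: 35.62
tool_pos: [0.6657, -0.1242, 0.1326]
tcp_rot: [[0.994, 0.032, -0.108], [0.107, 0.007, 0.994], [0.032, -0.999, 0.003]]
contact_force: [0.4, -0.5, -2.8]
grip_width: 0.0237
```

>>> jog_arm --rows '[-0.9, -0.1, 0.2, 0, 0, -0.9, 0, 0.2, 0, 0, -0.9, 0, 0.1, 0, 0, -0.9, 0, 0, 0, 0]'

```text
clock: 36.12
tool_pos: [0.665, -0.1245, 0.1277]
tcp_rot: [[0.994, 0.033, -0.107], [0.107, 0.007, 0.994], [0.033, -0.999, 0.003]]
contact_force: [-0.1, -0.4, -3.5]
grip_width: 0.0238
```

>>> jog_arm --rows '[-0.9, 0, 0.1, 0, 0, -0.9, 0, 0, 0, 0, -0.9, 0, 0, 0, 0]'

```text
clock: 36.5
tool_pos: [0.6651, -0.1245, 0.1268]
tcp_rot: [[0.994, 0.033, -0.107], [0.107, 0.007, 0.994], [0.033, -0.999, 0.003]]
contact_force: [-0.2, -0.4, -4.7]
grip_width: 0.0238
```

>>> jog_arm --rows '[-0.9, 0, 0.1, 0, 0, -0.9, 0, 0.1, 0, 0, -0.9, 0, 0, 0, 0]'

```text
clock: 36.88
tool_pos: [0.6653, -0.1246, 0.1264]
tcp_rot: [[0.994, 0.033, -0.107], [0.107, 0.006, 0.994], [0.034, -0.999, 0.002]]
contact_force: [-0.1, 1.0, -1.7]
grip_width: 0.0239
```

>>> jog_arm --rows '[-0.9, 0, 0.15, 0, 0, -0.9, 0, 0, 0, 0]'

```text
clock: 37.12
tool_pos: [0.6655, -0.1249, 0.1263]
tcp_rot: [[0.994, 0.034, -0.107], [0.107, 0.005, 0.994], [0.035, -0.999, 0.002]]
contact_force: [-2.1, 0.1, -0.3]
grip_width: 0.0237
```

>>> jog_arm --rows '[-0.4, 0, 0, 0, 0, -0.2, 0, 0, 0, 0, 0, 0, 0, 0, 0, 0.1, 0, 0, 0, 0, 0.1, 0, 0, 0, 0]'

```text
clock: 37.75
tool_pos: [0.6669, -0.1248, 0.1264]
tcp_rot: [[0.994, 0.037, -0.107], [0.107, 0.005, 0.994], [0.037, -0.999, 0.001]]
contact_force: [1.1, -0.9, -0.2]
grip_width: 0.0502
```

>>> jog_arm --rows '[0.1, 0, -2, 0, 0, 0.1, 0, -4, 0, 0, 0.1, 0, -5, 0, 0, 0.1, 0, -3, 0, 0, 0.1, 0, 0, 0, 0]'

```text
clock: 38.38
tool_pos: [0.6618, -0.125, 0.2767]
tcp_rot: [[0.993, 0.041, -0.108], [0.108, 0.006, 0.994], [0.041, -0.999, 0.001]]
contact_force: [-0.2, 0.0, 0.4]
grip_width: 0.0509
```

```bash
python3 -c "
from h import *
plan([(660,-210,300,6)],.1)"
```

```text
clk 38.38 pos [ 661.8 -125.   276.7] yaw 6.2 tilt 2.4 F [-0.2  0.   0.4] w 50.9
(660, -210, 300, 6) 2 rows
   [0.1, -0.55, -1.17, -4.21, 0.09]
   [0.1, -0.54, -1.17, -4.21, 0.09]
```

>>> jog_arm --rows '[0.1, -0.5, -1.5, -4.2, 0, 0.1, -0.5, -1.5, -4.2, 0, 0.1, 0, 0, 0, 0, 0.1, 0, 0, 0, 0]'

```text
clock: 38.88
tool_pos: [0.659, -0.21, 0.3076]
tcp_rot: [[0.993, 0.04, -0.111], [0.111, 0.007, 0.994], [0.041, -0.999, 0.002]]
contact_force: [0.2, 0.6, -0.3]
grip_width: 0.0503
```

```bash
python3 -c "
from h import *
p=viewer.grab_frame('wrist'); save(p,'w14.png',k=1.4)
plan([(660,-210,300,6)],.1)"
```

```text
clk 38.92 pos [ 658.9 -210.5  307.6] yaw 6.3 tilt 2.3 F [ 0.3  0.2 -0.7] w 50.2
(660, -210, 300, 6) 1 rows
   [0.1, 0.11, 0.76, 0.04, 0.34]
```

View pics/w14.png

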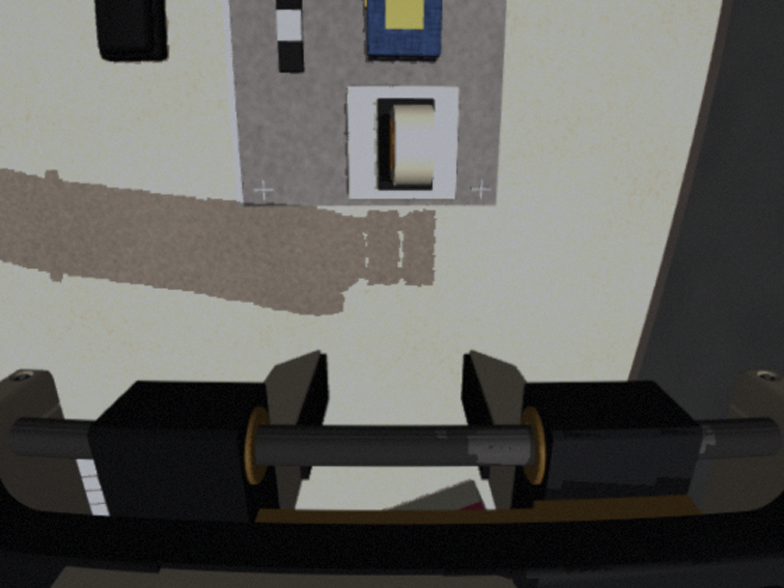

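```bash
python3 -c "
from h import *
p=load('w14.png')
sh(p,'foot',[(379,98),(379,189)],.066); sh(p,'sq',[(347,86),(459,87),(457,198),(348,198)],.048)
sh(p,'tabtop',[(391,145),(434,145)],.155)
a=np.radians(6.2);X=np.array([np.cos(a),np.sin(a)]);Y=np.array([-X[1],X[0]]);c=np.array([.666,-.1245])
for z,hx,hy in [(.066,.022,.035),(.158,.012,.0),(.13,.012,.025)]:
    print(z,(proj(p,[[*(c+sx*hx*X+sy*hy*Y),z] for sx in(-1,1) for sy in(1,-1)])*1.4).round().tolist())
s=viewer.grab_frame('scene'); save(s,'s15.png',(220,150,400,320),3.5)
t=viewer.grab_frame('top')
for n in ['tape','mouse']: print(n,models.look_for(t,n)[:1])"
```

```text
foot [[643.0, -94.0], [650.0, -162.0]] len [69] mid [ 646.3 -128.1] ang [6.0]
sq [[617.0, -86.0], [705.0, -76.0], [716.0, -164.0], [625.0, -174.0]] len [89, 89, 92] mid [ 665.8 -125.1] ang [96.3, 7.3, -83.8]
tabtop [[653.0, -128.0], [678.0, -125.0]] len [26] mid [ 665.5 -126. ] ang [96.5]
0.066 [[376.0, 95.0], [376.0, 188.0], [434.0, 96.0], [431.0, 188.0]]
0.158 [[394.0, 142.0], [394.0, 142.0], [434.0, 142.0], [434.0, 142.0]]
0.13 [[392.0, 102.0], [392.0, 181.0], [430.0, 102.0], [428.0, 181.0]]
tape [{'rect': [149.1, 177.5, 180.3, 213.9], 'conf': 0.78}]
mouse [{'rect': [266.5, 227.0, 307.2, 248.6], 'conf': 0.93}]
```

View pics/s15.png

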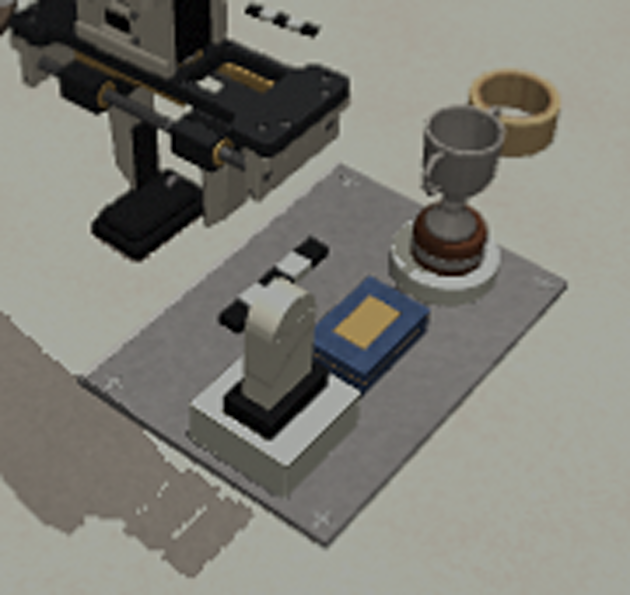

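```bash
python3 -c "
from h import *
print(workorder.job_done(), observe()['clock'])"
```

```text
the job is handed in; nothing more can be done
the job is handed in; nothing more can be done
```

The lot is set up on the board and handed in at about 39 s of the 152 s allowed. The interface gives no verdict, so the figures below are my own measurements from the wrist camera.

| Thing | Measured result | Allowed |
|---|---|---|
| Base on round riser | about 1 mm off centre | 12 mm |
| Cup on base | about 1 mm off centre, handles within about 1.5° of the edge | 10 mm, 0.2 rad (11°) |
| Award on square riser | about 2–3 mm off centre, within about 1° of square | 12 mm, 0.2 rad (11°) |
| Case | within about 3 mm of midway between the risers, within about 1° of square | about 14 mm, 0.2 rad (11°) |
| Scale bar (the 120 mm one) | about 90 mm in front of the risers' line, about 5 mm off its middle, within about 1.5° of square | 55–138 mm, 20 mm, 0.15 rad (8.6°) |

- **Gentle set-down:** The cup and award were lowered in 1–3 mm steps. The wrist force stayed at a few newtons throughout, and the last scene picture shows both upright.
- **Bystanders:** The network boxes for the tape and mouse matched their starting boxes to within a few pixels. The last picture shows the gripper touching nothing.
- **Disagreements:** My first wrist measurement of the case was up to 10 mm off the top camera's. Part of that was my using pixels from one picture with the next one's calibration, and the remaining 5 mm or so I split between the two. The tool also drifted to about 2° of tilt, which the moves could not correct, but nothing placed appears tilted.

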